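Unstack returned rescue hardware onto its inspection boards

ROBOT

A 6-joint arm with a two-finger parallel gripper is mounted at the origin on the work surface. World frame = base frame: x ahead of the robot, y to its left, z up, the work surface at z = 0. Lengths are in m, angles in rad, forces in N, time in s.
With the tool pointing down it reaches from about 0.325 to 0.875 m from the base axis. Payload 4.4 kg.
Tool frame: the origin (TCP) lies on the centre line of the jaws, within the pads' length; the fingertips stand 8 mm ahead of it and the grasp point (between the pads) lies 11 mm behind it (robot.tip_extent is the z of the fingertips in the tool frame, in m); z points along the fingers, y is the direction in which the jaws open and shut (so a half turn about z gives the same grasp; the last joint's range is limited). The gripper opens to 85 mm and grips with 20 to 120 N. Pads are 22 mm wide; open, the fingers measure 114 mm over their backs; the gripper's body (76 mm by 85 mm) begins 54 mm behind the grasp point. The pads swing forward as they close: fully open they stand 13 mm farther back than shut.
Start: joints at [-1.284, 0.207, 1.542, -0, 1.393, -0.15], TCP at [0.243, -0.521, 0.239] pointing down, gripper open.
Joint ranges: [-2.73, 2.73], [-0.86, 2.22], [0.23, 2.46], [-1.11, 4.25], [0.08, 2.63], [-2.82, 2.82]. Speed limits (rad/s): [2.79, 2.79, 3.14, 3.14, 3.14, 3.14].

INTERFACE

Orientations are given as a unit quaternion [x, y, z, w].
In Python, from cell import robot gives the robot as it stands. The module is installed in compiled form; this text tells all that it offers.
- The arm moves only by the tool jog_arm, never from a script. Its argument "rows" is a list of rows, each an object with "xyz": the shift along the world's x, y, z in m, a list of three; "twist": the turn, a rotation vector about the world's x, y, z in degrees, a list of three; "jaw": the finger opening in m, from 0 to 0.0854. A call has 1 to 5 rows; each row is the pose to reach, as a shift and turn from the pose commanded when the call began; what a row does not reach only later rows make up. A row lasts 1/8 s, in which the tool goes at most 62.5 mm and 10.7 degrees, less where a joint would pass 70% of its speed; a pose out of reach is approached as far as the arm can. A call with a gripper value outside its range is refused whole. The fingers move at their own pace and stop on an object; "squeeze" is the grip in N (left out, the last holds). Time passes only in rows, so rows that repeat a pose let the fingers close. It gives the time, the measured TCP pose, the force and the opening at its end, in the units of the state.
- robot.get_state(): the state, without advancing time (a new reading comes with each control period).
- robot.get_image(name): name is "scene" or "top" or "wrist"; returns the picture (384x512x3 uint8, red, green, blue); there is no depth.
- robot.calibration(name): a dict with "fx", "fy", "cx", "cy" (pixels), "rvec" (rotation vector, rad) and "tvec" (3), from world to camera coordinates, as OpenCV has them. Camera axes: x right, y down, z forward; pixel columns grow to the right and rows downward; lengths in m; the calibration is good to about 2 mm. A picture is of the moment at which its call begins: read the wrist's pose just before it. calibration takes no time and is no camera call; for the wrist camera it gives the pose at the moment of the call.
- robot.job_done(): hands the job in, once; it reports no verdict.
Trained networks look in the newest picture that a camera, given by its name, has taken for a name from the list of things; names that differ only in an ending like _2 or _b are one class to them, and where a whole thing is asked for, a point or a joint stands for the part that bears it (a point fixed in the world has none). Each returns a list of dicts, best first, with "score" (0 to 1); they miss things now and then, are a little off and sometimes report something else, mostly with a low value. They report only what shows in the picture. A call takes as long as a camera call.
- robot.spot_in(thing, camera): "extent" ([left, top, width, height] in pixels, round what is visible of it).
The state is a dict: "clock": time; "joint_positions": joint angles; "joint_velocities": joint speeds; "joint_torque": joint torques, N m; "tcp_pos": TCP position; "tcp_rot": TCP orientation; "force": force on the tool from outside, world axes, zero at the start; "wrist_torque": the same for the moment, N m; "opening": finger opening in m.
Only numpy, scipy, OpenCV 4.12 (cv2) and the standard library are available. Lean on these libraries where they do the work, as an engineer would, in place of code of your own. Each camera call takes 0.05 s, during which the arm holds its last target.

TASK

A returned set of hardware is stacked in the middle of the inspection table. Take it apart from the top down, one piece at a time, and lay each piece flat and centred on the board whose black inlay has its outline: ring on the round, pulley on the lozenge, carabiner on the oval, rigging plate on the rectangle, the long pieces lying along their inlay (either way round). Leave the wear gauge and the mallet where they lie and let go of everything.

Things in the scene. Friction and masses are not known exactly. Their poses are not given: they have to be found in the camera images.
- ring_mid (a point): centre (half-way up, in the middle of the hole) of the loose bare steel ring, outer diameter 46, of 12 mm round bar (12 mm high), hole 22, lying flat on top of the stack; z up
- pulley_mid (a point): centre (half-way up) of the loose aluminium pulley with lozenge-shaped cheeks, second from the top: 84 mm long (x) by 60 mm wide (y) by 24 mm high (z); its two parallel sides, 60 mm apart, run 20 mm either way of the centre, then taper to 18 mm wide ends; flat top and underside
- carabiner_mid (a point): centre (middle of the opening, half-way up) of the loose green oval carabiner lying flat, third from the top, between pulley and plate: 110 mm long (x) by 58 mm wide (y), of 11 mm bar (11 mm high); straight long sides 52 mm long. (Four other green carabiners stand upright in a slotted wooden stand near the far edge; they are fixed and not part of the job.)
- plate_mid (a point): centre (half-way up) of the loose scratched aluminium rigging plate, bottom of the stack, flat on the table: rectangle 145 mm long (x) by 62 mm wide (y) by 12 mm thick, three 22 mm holes along its length. The four pieces in the stack are offset by a few mm and turned by up to about 0.15 rad against each other
- board_ring: fixed beech board 86 x 86 mm, 8 mm thick, lying on the table, with a flush black rubber inlay in the shape of a disc of 66 mm diameter; origin at the centre of its underside (table level), x along its length, z up
- board_pulley: fixed beech board 118 x 90 mm, 8 mm thick, lying on the table, with a flush black rubber inlay in the shape of a lozenge with cut-off ends, 104 x 78 mm, long way along x; origin at the centre of its underside (table level), x along its length, z up
- board_carabiner: fixed beech board 138 x 88 mm, 8 mm thick, lying on the table, with a flush black rubber inlay in the shape of a long oval with straight sides, 126 x 74 mm, long way along x; origin at the centre of its underside (table level), x along its length, z up
- board_plate: fixed beech board 172 x 90 mm, 8 mm thick, lying on the table, with a flush black rubber inlay in the shape of a rectangle 161 x 78 mm, long way along x; origin at the centre of its underside (table level), x along its length, z up
- gauge: bystander: flat notched steel wear gauge 80 x 34 x 4 mm lying on the table between stack and robot; origin near the centre of its underside, x along it; not to be moved
- mallet: bystander: loose black rubber-headed mallet with a wooden handle lying beyond the stack, head 54 x 90 x 54 mm, handle reaching 0.25 m from the head; origin under the middle of the head at table level, the handle points along its -x; not to be moved

How it is judged:
By the outcome, as a careful person would: the job done as asked, in the order asked, and still so for the second after the job is handed in, with the robot touching nothing.
It also fails if it takes over 120 s, if anything falls off the work surface, if the arm or the gripper's body presses on something with over 40 N, if the wrist force passes 120 N, or if a joint passes its speed limit or range.

## Working session

There is one attempt and no reset: what is moved stays moved. The work goes in short steps, Python scripts to look and compute and a tool call to move; the robot and the scene stay as the last step left them, time stands still between calls to the robot, and variables do not carry over. Pictures are saved under pics/ and viewed, and the job is handed in when it is done.

Besides the shell and the picture viewer there is one more tool, called after "Call:" in YAML: its name, and indented under it one key for each argument. jog_arm: Moves the arm, as the interface text tells. Its arguments: {"type":"object","properties":{"rows":{"type":"array","items":{"type":"object","properties":{"xyz":{"type":"array","items":{"type":"number"}},"twist":{"type":"array","items":{"type":"number"}},"jaw":{"type":"number"}}}},"squeeze":{"type":"number"}},"required":["rows"]}

```bash
mkdir -p pics
python3 - <<'E'
from cell import robot
import cv2
for n in ("scene","top"):
    im=robot.get_image(n); cv2.imwrite(f"pics/{n}0.png",im[:,:,::-1]); c=robot.calibration(n); print(n,c)
s=robot.get_state(); print(s)
print(robot.tip_extent)
E
```

```text
scene {'fx': 350.0577325124389, 'fy': 350.0577325124389, 'cx': 256.26689887214667, 'cy': 190.78554615992007, 'rvec': array([ 1.99755835,  1.7049907 , -0.51988   ]), 'tvec': array([-0.09277657, -0.456942  ,  1.27100167])}
top {'fx': 435.9377793128646, 'fy': 435.9377793128646, 'cx': 256.16277996473485, 'cy': 190.4936651378394, 'rvec': array([ 2.14739647, -2.17709729,  0.16349727]), 'tvec': array([-0.00918991,  0.60335307,  0.86883488])}
{'clock': 0.1, 'joint_positions': array([-1.28446172e+00,  2.07387600e-01,  1.54281094e+00,  1.90373816e-05,
        1.39354673e+00, -1.50481824e-01]), 'joint_velocities': array([-0.00044803,  0.00020259, -0.0049765 , -0.00035816, -0.00018568,
       -0.00159089]), 'joint_torque': array([-4.65622252e-04, -3.84089935e+01, -2.92549396e+01, -2.58651453e-04,
        4.82744843e-03,  1.08523516e-06]), 'tcp_pos': array([ 0.24306812, -0.52034775,  0.23821197]), 'tcp_rot': array([ 9.76243387e-01,  2.16674156e-01, -6.37071577e-05, -1.07445860e-03]), 'force': array([0.3126526 , 0.71400457, 0.73182502]), 'wrist_torque': array([-0.01157421, -0.03015731,  0.00280963]), 'opening': 0.08552511545349782}
0.008
```

View pics/scene0.png

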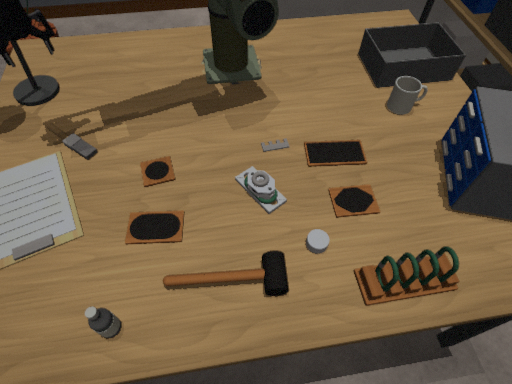

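View pics/top0.png

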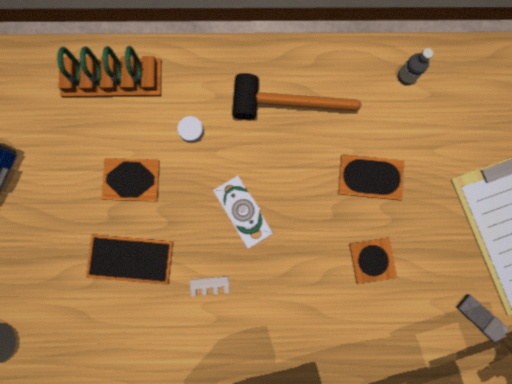

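The top view has the stack at about (242,211). The round inlay is at (374,261), the oval at (371,177), the lozenge at (131,180) and the rectangle at (130,259). The gauge is at (209,287) and the mallet head at (246,97). Next I'll measure the inlays.

```bash
cat > h.py <<'E'
import numpy as np, cv2
from cell import robot
def RT(c): return cv2.Rodrigues(np.array(c['rvec'],float))[0], np.array(c['tvec'],float)
def p2w(c,uv,z):
    R,t=RT(c); uv=np.atleast_2d(uv).astype(float)
    d=np.c_[(uv[:,0]-c['cx'])/c['fx'],(uv[:,1]-c['cy'])/c['fy'],np.ones(len(uv))]@R
    C=-R.T@t; s=(z-C[2])/d[:,2]; return C+d*s[:,None]
def w2p(c,P):
    R,t=RT(c); q=np.atleast_2d(P)@R.T+t; return np.c_[c['fx']*q[:,0]/q[:,2]+c['cx'],c['fy']*q[:,1]/q[:,2]+c['cy']]
def rect(z,mask,c):
    cn,_=cv2.findContours(mask.astype(np.uint8),cv2.RETR_EXTERNAL,cv2.CHAIN_APPROX_NONE)
    k=max(cn,key=cv2.contourArea).reshape(-1,2); w=p2w(c,k,z)[:,:2]
    return cv2.minAreaRect((w*1000).astype(np.float32)), w
def blob(mask,c,z):
    """centroid/orientation of filled contours in world"""
    v,u=np.nonzero(mask); w=p2w(c,np.c_[u,v],z)[:,:2]; m=w.mean(0)
    e,V=np.linalg.eigh(np.cov((w-m).T)); return m,np.arctan2(V[1,1],V[0,1]),np.sqrt(e)
E
python3 - <<'E'
from h import *
im=cv2.imread('pics/top0.png'); c=robot.calibration('top')
R,t=RT(c); print('cam',-R.T@t)
g=im.max(2)
for n,(u,v) in dict(ring=(374,261),carab=(371,177),pulley=(131,180),plate=(130,259)).items():
    m=(g<55).astype(np.uint8); k,l=cv2.connectedComponents(m); m=(l==l[v,u])
    m=cv2.morphologyEx(m.astype(np.uint8),cv2.MORPH_CLOSE,np.ones((3,3)))
    ctr,a,s=blob(m,c,.008); r,_=rect(.008,m,c)
    print(n,ctr.round(4),'ang',np.degrees(a).round(2),np.round(r[0],1),np.round(r[1],1),round(r[2],2),np.hypot(*ctr).round(3))
big=cv2.resize(im[165:260,195:290],None,fx=6,fy=6,interpolation=cv2.INTER_CUBIC); cv2.imwrite('pics/stack_z.png',big)
E
```

```text
cam [4.84074503e-01 9.36685045e-04 9.40566013e-01]
ring [ 0.4551 -0.2638] ang 177.99 [ 455.5 -264. ] [59.8 58.8] 89.08 0.526
carab [ 0.6348 -0.2694] ang 83.17 [ 634.7 -268.8] [119.1  69.6] 83.55 0.69
pulley [0.6354 0.2535] ang 87.96 [635.9 253.3] [80.6 78. ] 45.0 0.684
plate [0.4655 0.252 ] ang 84.08 [465.8 251.8] [155.8  74.5] 84.21 0.529
```

View pics/stack_z.png

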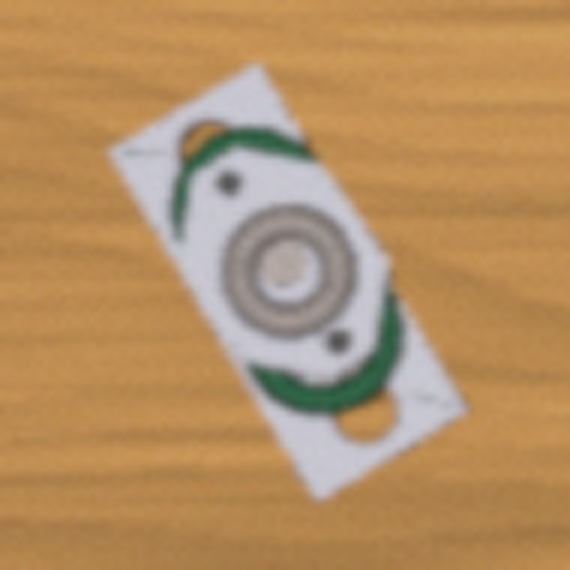

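Run:
```python
from h import *
c=robot.calibration('top')
q=np.array([(258,65),(108,152),(320,500),(466,410)])/6+[195,165]-.4
w=p2w(c,q,.012); print(w.round(4)); print('ctr',w.mean(0)); d=(w[2]+w[3]-w[0]-w[1])/2; print(np.linalg.norm(d[:2]),np.degrees(np.arctan2(d[1],d[0])))
print('ring',p2w(c,np.array([290,271])/6+[195,165]-.4,.053))
print('pul screws',p2w(c,np.array([(229,183),(338,342)])/6+[195,165]-.4,.047))
im=robot.get_image('wrist'); cv2.imwrite('pics/w0.png',im[:,:,::-1]); cw=robot.calibration('wrist'); R,t=RT(cw); print(-R.T@t,R[2],cw['fx'])
```

```text
[[ 0.6401  0.0215  0.012 ]
 [ 0.6092  0.0754  0.012 ]
 [ 0.4847  0.0012  0.012 ]
 [ 0.5155 -0.0509  0.012 ]]
ctr [0.56241475 0.01179867 0.012     ]
0.1445133458240518 -149.51318270421234
ring [[0.56209666 0.01038944 0.053     ]]
pul screws [[ 0.59324693  0.031085    0.047     ]
 [ 0.53810067 -0.0056578   0.047     ]]
[ 0.31646197 -0.48489598  0.37431558] [-0.28884044 -0.13360755 -0.94800856] 323.11686310303355
```

View pics/w0.png

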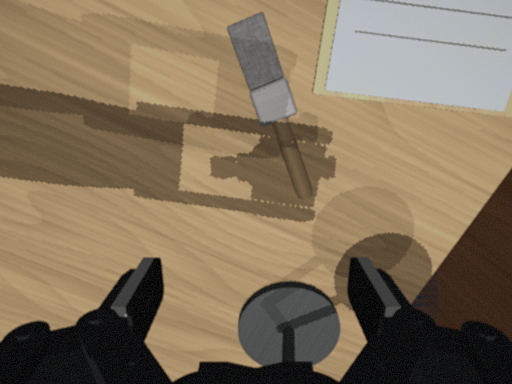

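The wrist view shows the open fingertips at row ~258 (columns 162 and 350). I'll move to a clear patch of table and probe the true fingertip height at the openings I need.

Call:
jog_arm:
  rows:
    - {"xyz": [0.03, 0.05, 0], "jaw": 0.046}
    - {"xyz": [0.06, 0.1, -0.02], "jaw": 0.046}
    - {"xyz": [0.095, 0.147, -0.04], "jaw": 0.046}
    - {"xyz": [0.13, 0.195, -0.06], "jaw": 0.046}
    - {"xyz": [0.16, 0.245, -0.08], "jaw": 0.046}
  squeeze: 30

```text
schema error: expected keys xyz, twist, jaw
```

Call:
jog_arm:
  rows:
    - {"xyz": [0.03, 0.05, -0.02], "jaw": 0.046}
    - {"xyz": [0.06, 0.1, -0.06], "jaw": 0.046}
    - {"xyz": [0.095, 0.147, -0.11], "jaw": 0.046}
    - {"xyz": [0.095, 0.147, -0.14], "jaw": 0.046}
    - {"xyz": [0.095, 0.147, -0.14], "jaw": 0.046}

```text
schema error: expected keys xyz, twist, jaw
```

Call:
jog_arm:
  rows:
    - {"xyz": [0.03, 0.05, 0], "twist": [0, 0, 0], "jaw": 0.046}
    - {"xyz": [0.06, 0.1, -0.02], "twist": [0, 0, 0], "jaw": 0.046}
    - {"xyz": [0.095, 0.147, -0.04], "twist": [0, 0, 0], "jaw": 0.046}
    - {"xyz": [0.13, 0.195, -0.06], "twist": [0, 0, 0], "jaw": 0.046}
    - {"xyz": [0.16, 0.245, -0.08], "twist": [0, 0, 0], "jaw": 0.046}
  squeeze: 30

```text
clock: 0.78
tcp_pos: [0.4042, -0.2744, 0.1587]
tcp_rot: [0.976, 0.217, 0.0, 0.0]
force: [0.5, -0.3, 0.2]
opening: 0.046
```

Call:
jog_arm:
  rows:
    - {"xyz": [0.03, 0.05, -0.02], "twist": [0, 0, 0], "jaw": 0.046}
    - {"xyz": [0.06, 0.1, -0.05], "twist": [0, 0, 0], "jaw": 0.046}
    - {"xyz": [0.095, 0.145, -0.09], "twist": [0, 0, 0], "jaw": 0.046}
    - {"xyz": [0.095, 0.145, -0.13], "twist": [0, 0, 0], "jaw": 0.046}
    - {"xyz": [0.095, 0.145, -0.145], "twist": [0, 0, 0], "jaw": 0.046}

```text
clock: 1.4
tcp_pos: [0.4959, -0.129, 0.0113]
tcp_rot: [0.976, 0.218, -0.003, -0.002]
force: [-0.7, -0.2, -0.3]
opening: 0.046
```

Call:
jog_arm:
  rows:
    - {"xyz": [0, 0, -0.002], "twist": [0, 0, 0], "jaw": 0.046}
    - {"xyz": [0, 0, -0.004], "twist": [0, 0, 0], "jaw": 0.046}

```text
clock: 1.65
tcp_pos: [0.4993, -0.1324, 0.0118]
tcp_rot: [0.976, 0.216, 0.001, 0.001]
force: [-0.4, -0.9, 0.4]
opening: 0.046
```

Call:
jog_arm:
  rows:
    - {"xyz": [0, 0, -0.0015], "twist": [0, 0, 0], "jaw": 0.046}
    - {"xyz": [0, 0, -0.0015], "twist": [0, 0, 0], "jaw": 0.046}

```text
clock: 1.9
tcp_pos: [0.4988, -0.1317, 0.0098]
tcp_rot: [0.976, 0.216, 0.001, 0.001]
force: [1.1, 0.9, -0.7]
opening: 0.0459
```

Call:
jog_arm:
  rows:
    - {"xyz": [0, 0, -0.0015], "twist": [0, 0, 0], "jaw": 0.046}
    - {"xyz": [0, 0, -0.0015], "twist": [0, 0, 0], "jaw": 0.046}

```text
clock: 2.15
tcp_pos: [0.4982, -0.131, 0.0073]
tcp_rot: [0.976, 0.217, 0.0, -0.0]
force: [-0.5, 0.2, 0.6]
opening: 0.046
```

Call:
jog_arm:
  rows:
    - {"xyz": [0, 0, -0.0015], "twist": [0, 0, 0], "jaw": 0.046}
    - {"xyz": [0, 0, -0.0015], "twist": [0, 0, 0], "jaw": 0.046}

```text
clock: 2.4
tcp_pos: [0.4983, -0.131, 0.0057]
tcp_rot: [0.976, 0.217, 0.0, 0.0]
force: [0.7, -0.1, -0.2]
opening: 0.046
```

Call:
jog_arm:
  rows:
    - {"xyz": [0, 0, -0.001], "twist": [0, 0, 0], "jaw": 0.046}
    - {"xyz": [0, 0, -0.001], "twist": [0, 0, 0], "jaw": 0.046}

```text
clock: 2.65
tcp_pos: [0.4983, -0.131, 0.0057]
tcp_rot: [0.976, 0.217, -0.0, -0.0]
force: [-2.9, 1.5, 7.6]
opening: 0.0457
```

Call:
jog_arm:
  rows:
    - {"xyz": [0, 0, -0.001], "twist": [0, 0, 0], "jaw": 0.046}
    - {"xyz": [0, 0, -0.001], "twist": [0, 0, 0], "jaw": 0.046}

```text
clock: 2.9
tcp_pos: [0.4983, -0.131, 0.0056]
tcp_rot: [0.976, 0.217, -0.0, -0.0]
force: [-5.3, 2.3, 15.3]
opening: 0.0457
```

Call:
jog_arm:
  rows:
    - {"xyz": [0, 0, -0.001], "twist": [0, 0, 0], "jaw": 0.046}
    - {"xyz": [0, 0, -0.001], "twist": [0, 0, 0], "jaw": 0.046}

```text
clock: 3.15
tcp_pos: [0.4984, -0.131, 0.0056]
tcp_rot: [0.976, 0.217, -0.001, -0.0]
force: [-8.3, 3.5, 22.8]
opening: 0.046
```

Call:
jog_arm:
  rows:
    - {"xyz": [0, 0, 0.004], "twist": [0, 0, 0], "jaw": 0.06}
    - {"xyz": [0, 0, 0.003], "twist": [0, 0, 0], "jaw": 0.06}
    - {"xyz": [0, 0, 0.002], "twist": [0, 0, 0], "jaw": 0.06}
    - {"xyz": [0, 0, 0.001], "twist": [0, 0, 0], "jaw": 0.06}
    - {"xyz": [0, 0, 0.001], "twist": [0, 0, 0], "jaw": 0.06}

```text
clock: 3.78
tcp_pos: [0.4979, -0.1309, 0.0033]
tcp_rot: [0.976, 0.217, -0.0, -0.0]
force: [-0.4, -0.2, 0.1]
opening: 0.0602
```

Call:
jog_arm:
  rows:
    - {"xyz": [0, 0, -0.001], "twist": [0, 0, 0], "jaw": 0.06}
    - {"xyz": [0, 0, -0.001], "twist": [0, 0, 0], "jaw": 0.06}

```text
clock: 4.03
tcp_pos: [0.4982, -0.131, 0.003]
tcp_rot: [0.976, 0.217, -0.0, -0.0]
force: [-0.3, 0.8, 3.1]
opening: 0.0597
```

Call:
jog_arm:
  rows:
    - {"xyz": [0, 0, 0.06], "twist": [0, 0, 0], "jaw": 0.085}
    - {"xyz": [0.01, 0.02, 0.115], "twist": [0, 0, 2], "jaw": 0.085}
    - {"xyz": [0.03, 0.06, 0.155], "twist": [0, 0, 4], "jaw": 0.085}
    - {"xyz": [0.055, 0.105, 0.185], "twist": [0, 0, 5.5], "jaw": 0.085}
    - {"xyz": [0.064, 0.142, 0.2], "twist": [0, 0, 5.5], "jaw": 0.085}

```text
clock: 4.65
tcp_pos: [0.5645, 0.0124, 0.2055]
tcp_rot: [0.965, 0.264, 0.003, 0.001]
force: [-0.3, 0.3, -0.0]
opening: 0.0852
```

Call:
jog_arm:
  rows:
    - {"xyz": [0, 0, 0], "twist": [0, 0, 0], "jaw": 0.085}
    - {"xyz": [0, 0, 0], "twist": [0, 0, 0], "jaw": 0.085}

```text
clock: 4.9
tcp_pos: [0.5616, 0.0107, 0.202]
tcp_rot: [0.965, 0.263, -0.001, 0.0]
force: [-0.9, -0.5, -0.4]
opening: 0.0851
```

```bash
cat > look.py <<'E'
import sys; from h import *
import json
n=sys.argv[1]
s=robot.get_state(); cw=robot.calibration('wrist'); im=robot.get_image('wrist')[:,:,::-1]; cv2.imwrite(f'pics/{n}.png',im)
json.dump({k:np.array(v).tolist() for k,v in cw.items()},open(f'pics/{n}.json','w'))
print(s['tcp_pos'].round(4),s['tcp_rot'].round(4),s['joint_positions'].round(2),s['clock'])
E
python3 look.py w1
```

```text
[0.5616 0.0107 0.202 ] [ 9.647e-01  2.634e-01 -8.000e-04  0.000e+00] [-0.13  0.21  1.61 -0.    1.32  0.9 ] 4.9
```

View pics/w1.png

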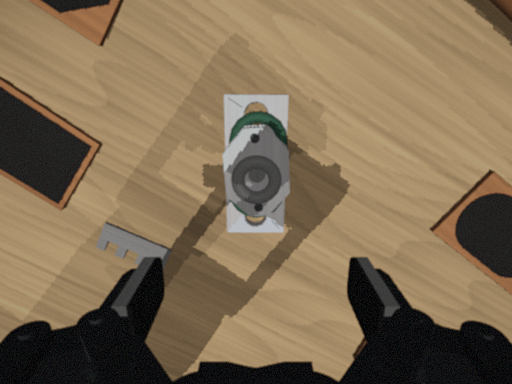

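Wrist view: the ring is centred near (257,178). The plate edges are upright in the image, so the jaws are lined up with it. I'll zoom in to measure each piece.

Run:
```python
import cv2
im=cv2.imread('pics/w1.png')[85:245,200:315]; big=cv2.resize(im,None,fx=5,fy=3.7 and 5,interpolation=cv2.INTER_CUBIC)
big=cv2.convertScaleAbs(big,alpha=1.5); 
cv2.imwrite('pics/w1a.png',big[:450]); cv2.imwrite('pics/w1b.png',big[350:])
```

```text
(no output)
```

View pics/w1a.png

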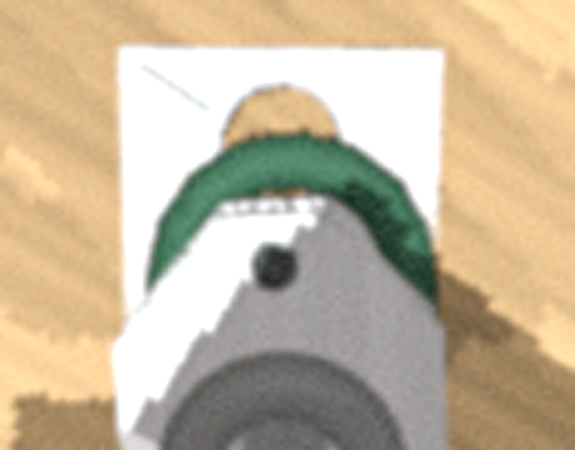

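View pics/w1b.png

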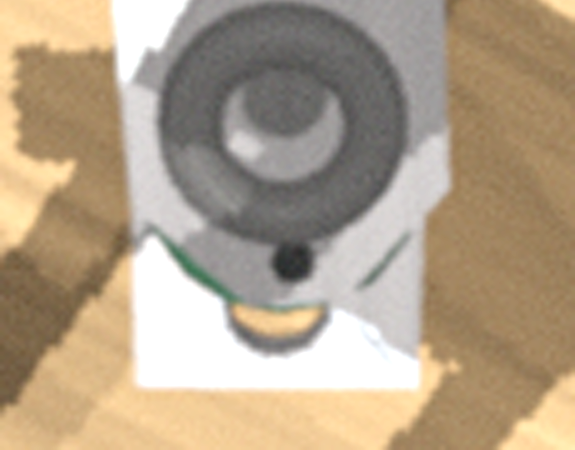

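Run:
```python
from h import *; import json
c=json.load(open('pics/w1.json'))
f=lambda x,y: [200+x/5-.4,85+y/5-.4]
print('ring',p2w(c,[f(284,472.5)],.053))
s=p2w(c,[f(274,266),f(292,611)],.047); d=s[0]-s[1]; print('pulley',s.mean(0),np.degrees(np.arctan2(d[1],d[0])),np.linalg.norm(d))
q=p2w(c,[f(118,46),f(442,48),f(137,737),f(419,738)],.012); print(q.round(4),q.mean(0)); d=q[0]+q[1]-q[2]-q[3]; print('plate',np.degrees(np.arctan2(d[1],d[0])),np.linalg.norm(d)/2)
# fx ring width
a=p2w(c,[f(160,472),f(407,472)],.053); print(np.linalg.norm(a[0]-a[1]))
```

```text
ring [[0.56214795 0.01134427 0.053     ]]
pulley [0.56526397 0.0133048  0.047     ] 33.45203546908019 0.06621090948379636
[[ 0.6094  0.0762  0.012 ]
 [ 0.6407  0.0222  0.012 ]
 [ 0.4833  0.0024  0.012 ]
 [ 0.5148 -0.0516  0.012 ]] [0.56203571 0.01230352 0.012     ]
plate 30.34735216482379 0.14604224828411116
0.045207785564700634
```

Call:
jog_arm:
  rows:
    - {"xyz": [0, 0, -0.05], "twist": [0, 0, 0], "jaw": 0.085}
    - {"xyz": [0, 0, -0.1], "twist": [0, 0, 0], "jaw": 0.085}
    - {"xyz": [0.0, 0, -0.135], "twist": [0, 0, 0], "jaw": 0.085}
    - {"xyz": [0.0, 0, -0.146], "twist": [0, 0, 0], "jaw": 0.07}
    - {"xyz": [0, 0, -0.146], "twist": [0, 0, 0], "jaw": 0.056}
  squeeze: 30

```text
clock: 5.58
tcp_pos: [0.5616, 0.0102, 0.0561]
tcp_rot: [0.965, 0.263, -0.001, -0.0]
force: [-0.1, 0.1, -0.2]
opening: 0.0562
```

Call:
jog_arm:
  rows:
    - {"xyz": [0, 0, 0], "twist": [0, 0, 0], "jaw": 0.05}
    - {"xyz": [0, 0, 0], "twist": [0, 0, 0], "jaw": 0.046}
    - {"xyz": [0, 0, 0], "twist": [0, 0, 0], "jaw": 0.04}
    - {"xyz": [0, 0, 0], "twist": [0, 0, 0], "jaw": 0.03}
    - {"xyz": [0, 0, 0], "twist": [0, 0, 0], "jaw": 0.03}

```text
clock: 6.2
tcp_pos: [0.5638, 0.0107, 0.059]
tcp_rot: [0.965, 0.263, 0.002, 0.001]
force: [-1.4, -1.0, 6.6]
opening: 0.0441
```

```bash
python3 look.py w2
python3 - <<'E'
from h import *
im=robot.get_image('scene')[:,:,::-1]; cv2.imwrite('pics/s2.png',cv2.resize(im[140:230,210:320],None,fx=6,fy=6,interpolation=cv2.INTER_CUBIC))
E
```

```text
[0.5638 0.0107 0.059 ] [9.647e-01 2.634e-01 1.700e-03 9.000e-04] [-0.13  0.39  1.71 -0.    1.03  0.9 ] 6.2
```

View pics/w2.png

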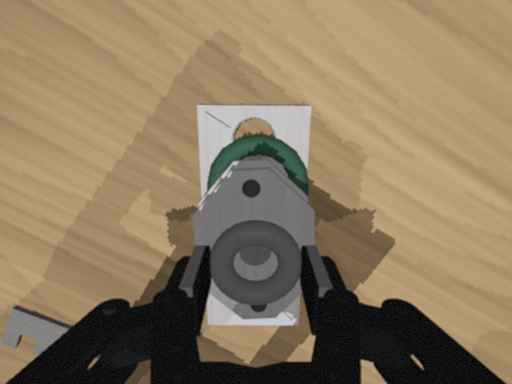

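View pics/s2.png

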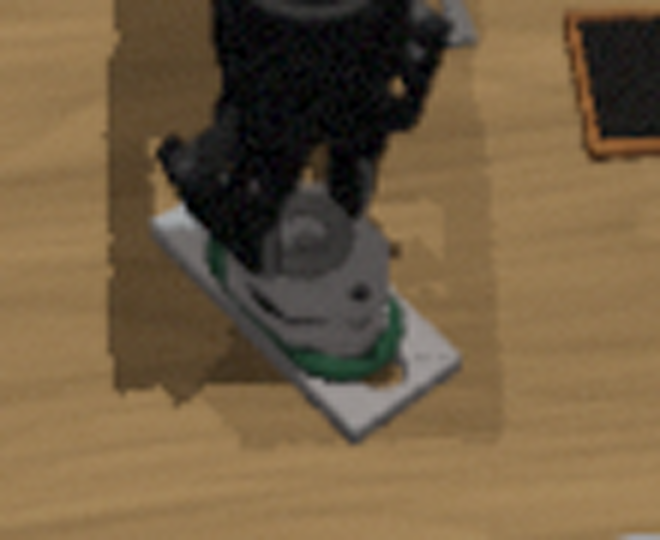

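Call:
jog_arm:
  rows:
    - {"xyz": [0, 0, 0], "twist": [0, 0, 0], "jaw": 0.03}
    - {"xyz": [0, 0, 0], "twist": [0, 0, 0], "jaw": 0.03}

```text
clock: 6.55
tcp_pos: [0.5638, 0.0107, 0.059]
tcp_rot: [0.965, 0.263, 0.002, 0.001]
force: [0.1, -0.4, 5.3]
opening: 0.0439
```

Run:
```python
from h import *
print(robot.get_state())
c=robot.calibration('top');im=robot.get_image('top')[:,:,::-1]; cv2.imwrite('pics/t3.png',cv2.resize(im[165:260,195:290],None,fx=6,fy=6,interpolation=cv2.INTER_CUBIC))
```

```text
{'clock': 6.55, 'joint_positions': array([-1.34257525e-01,  3.93773341e-01,  1.71264921e+00, -3.65946568e-04,
        1.03146701e+00,  9.03661195e-01]), 'joint_velocities': array([ 1.75331181e-03, -1.10899355e-04, -8.91374571e-04,  1.87375061e-05,
        7.10802153e-04,  1.33691428e-03]), 'joint_torque': array([ 2.01149289e-01, -3.72744405e+01, -2.17755729e+01,  1.28104677e-01,
       -3.41247898e-01, -1.54838827e-02]), 'tcp_pos': array([0.56382691, 0.01072904, 0.05897313]), 'tcp_rot': array([9.64688331e-01, 2.63387491e-01, 1.64357722e-03, 8.66938148e-04]), 'force': array([ 0.09067142, -0.36300675,  5.33423868]), 'wrist_torque': array([-0.04861207,  0.14979591, -0.02473309]), 'opening': 0.043869921271161745}
```

The opening is 44 mm, less than the 46 mm ring diameter, and the tool has been pushed up 2.5 mm. The tips are riding on the upper half of the round bar. I'll open, go 3 mm lower and grip again.

Call:
jog_arm:
  rows:
    - {"xyz": [0, 0, 0.0], "twist": [0, 0, 0], "jaw": 0.055}
    - {"xyz": [0, 0, 0], "twist": [0, 0, 0], "jaw": 0.06}
    - {"xyz": [0, 0, -0.0015], "twist": [0, 0, 0], "jaw": 0.06}
    - {"xyz": [0, 0, -0.003], "twist": [0, 0, 0], "jaw": 0.06}
    - {"xyz": [0, 0, -0.003], "twist": [0, 0, 0], "jaw": 0.06}

```text
clock: 7.22
tcp_pos: [0.5619, 0.0111, 0.0534]
tcp_rot: [0.965, 0.263, -0.0, -0.0]
force: [0.3, -0.3, 0.1]
opening: 0.06
```

```bash
python3 look.py w4
```

```text
[0.5619 0.0111 0.0534] [ 9.647e-01  2.633e-01 -4.000e-04 -2.000e-04] [-0.13  0.4   1.72  0.    1.02  0.9 ] 7.225
```

View pics/w4.png

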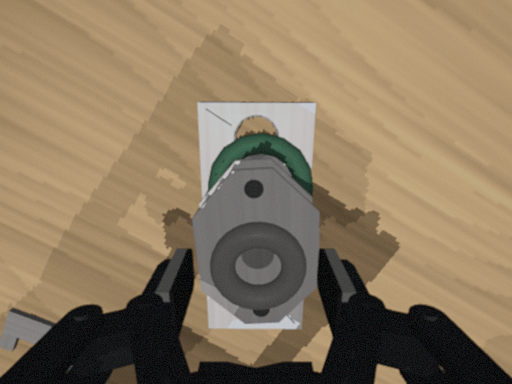

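Nothing was disturbed: the ring is still flat at (259,264), between the pads. Closing again, slowly.

Call:
jog_arm:
  rows:
    - {"xyz": [0, 0, 0.0], "twist": [0, 0, 0], "jaw": 0.054}
    - {"xyz": [0, 0, 0], "twist": [0, 0, 0], "jaw": 0.05}
    - {"xyz": [0, 0, 0], "twist": [0, 0, 0], "jaw": 0.047}
    - {"xyz": [0, 0, 0], "twist": [0, 0, 0], "jaw": 0.044}
    - {"xyz": [0, 0, 0], "twist": [0, 0, 0], "jaw": 0.04}

```text
clock: 7.9
tcp_pos: [0.5625, 0.0108, 0.0542]
tcp_rot: [0.965, 0.263, 0.0, 0.0]
force: [-1.5, -0.5, 3.0]
opening: 0.0445
```

Call:
jog_arm:
  rows:
    - {"xyz": [0, 0, 0], "twist": [0, 0, 0], "jaw": 0.038}
    - {"xyz": [0, 0, 0], "twist": [0, 0, 0], "jaw": 0.036}

```text
clock: 8.15
tcp_pos: [0.5625, 0.0109, 0.0542]
tcp_rot: [0.965, 0.263, 0.0, 0.0]
force: [-1.6, -0.2, 5.4]
opening: 0.0442
```

Call:
jog_arm:
  rows:
    - {"xyz": [0, 0, 0.005], "twist": [0, 0, 0], "jaw": 0.036}
    - {"xyz": [0, 0, 0.015], "twist": [0, 0, 0], "jaw": 0.036}
    - {"xyz": [0, 0, 0.03], "twist": [0, 0, 0], "jaw": 0.036}
    - {"xyz": [0, 0, 0.05], "twist": [0, 0, 0], "jaw": 0.036}
    - {"xyz": [0, 0, 0.05], "twist": [0, 0, 0], "jaw": 0.036}

```text
clock: 8.78
tcp_pos: [0.5644, 0.0108, 0.1065]
tcp_rot: [0.965, 0.263, 0.003, 0.001]
force: [-0.6, -0.0, -1.0]
opening: 0.0446
```

```bash
python3 look.py w5
```

```text
[0.5644 0.0108 0.1065] [0.9647 0.2633 0.0026 0.0011] [-0.13  0.32  1.69  0.    1.12  0.9 ] 8.775
```

View pics/w5.png

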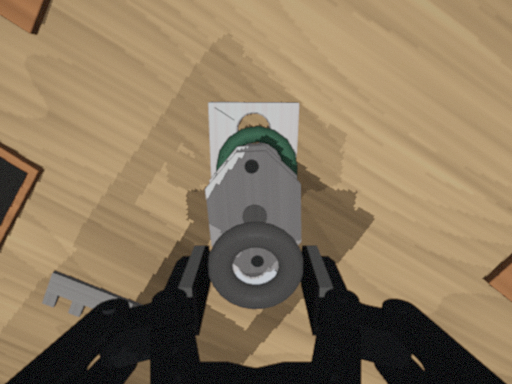

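Run:
```python
from h import *; import json
c=json.load(open('pics/w5.json'))
im=cv2.imread('pics/w5.png'); g=cv2.cvtColor(im,cv2.COLOR_BGR2GRAY)
cv2.imwrite('pics/w5z.png',cv2.convertScaleAbs(cv2.resize(im[210:320,190:320],None,fx=5,fy=5,interpolation=cv2.INTER_CUBIC),alpha=1.7))
print(p2w(c,[[256,265]],.1053))
```

```text
[[0.56368026 0.01153872 0.1053    ]]
```

View pics/w5z.png

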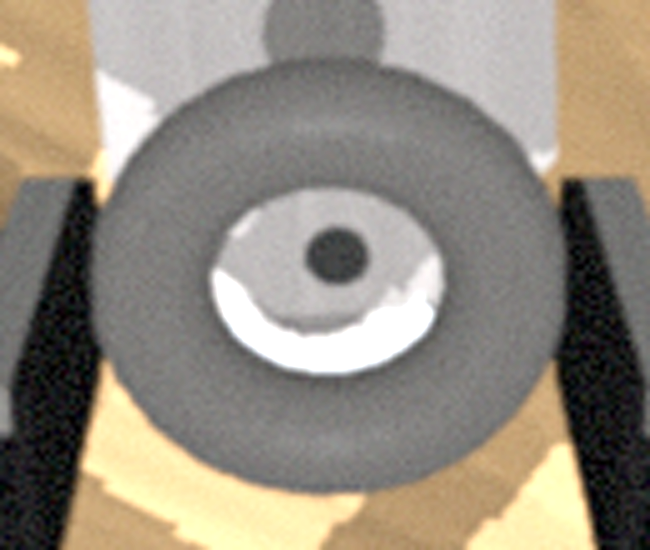

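Call:
jog_arm:
  rows:
    - {"xyz": [-0.02, -0.052, 0.0], "twist": [0, 0, 0], "jaw": 0.036}
    - {"xyz": [-0.042, -0.108, 0], "twist": [0, 0, 0], "jaw": 0.036}
    - {"xyz": [-0.064, -0.164, 0], "twist": [0, 0, 0], "jaw": 0.036}
    - {"xyz": [-0.086, -0.22, -0.01], "twist": [0, 0, 0], "jaw": 0.036}
    - {"xyz": [-0.107, -0.275, -0.03], "twist": [0, 0, 0], "jaw": 0.036}
  squeeze: 45

```text
clock: 9.45
tcp_pos: [0.4548, -0.266, 0.0738]
tcp_rot: [0.965, 0.263, 0.001, 0.001]
force: [1.3, -0.6, -0.8]
opening: 0.0441
```

Call:
jog_arm:
  rows:
    - {"xyz": [0, 0, -0.02], "twist": [0, 0, 0], "jaw": 0.036}
    - {"xyz": [0, 0, -0.035], "twist": [0, 0, 0], "jaw": 0.036}
    - {"xyz": [0, 0, -0.045], "twist": [0, 0, 0], "jaw": 0.036}
    - {"xyz": [0, 0, -0.045], "twist": [0, 0, 0], "jaw": 0.036}
    - {"xyz": [0, 0, -0.045], "twist": [0, 0, 0], "jaw": 0.036}

```text
clock: 10.07
tcp_pos: [0.456, -0.2637, 0.0293]
tcp_rot: [0.965, 0.264, 0.0, 0.0]
force: [0.7, -0.3, -1.3]
opening: 0.0436
```

```bash
python3 look.py w6
```

```text
[ 0.456  -0.2637  0.0293] [9.645e-01 2.639e-01 3.000e-04 5.000e-04] [-0.69  0.38  1.81  0.    0.95  0.35] 10.075
```

View pics/w6.png

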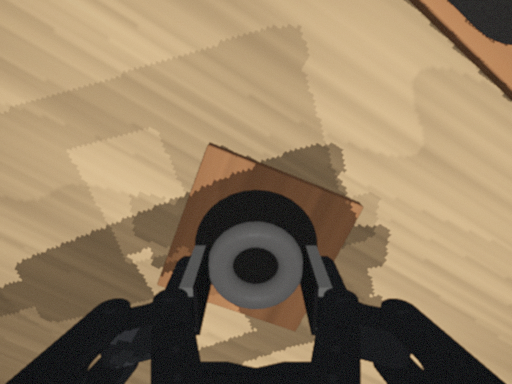

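Run:
```python
from h import *; import json
c=json.load(open('pics/w6.json'))
for ctr in [(.4553,-.264),(.456,-.2637)]:
    a=np.linspace(0,2*np.pi,180); p=w2p(c,np.c_[ctr[0]+.033*np.cos(a),ctr[1]+.033*np.sin(a),0*a+.008]); print(p.min(0),p.max(0))
im=cv2.imread('pics/w6.png'); cv2.imwrite('pics/w6z.png',cv2.convertScaleAbs(cv2.resize(im[170:300,170:340],None,fx=4.5,fy=4.5,interpolation=cv2.INTER_CUBIC),alpha=2.5))
```

```text
[196.53095053 188.45794479] [318.37537743 297.9535202 ]
[196.63098371 187.04299502] [318.64288623 296.84038905]
```

View pics/w6z.png

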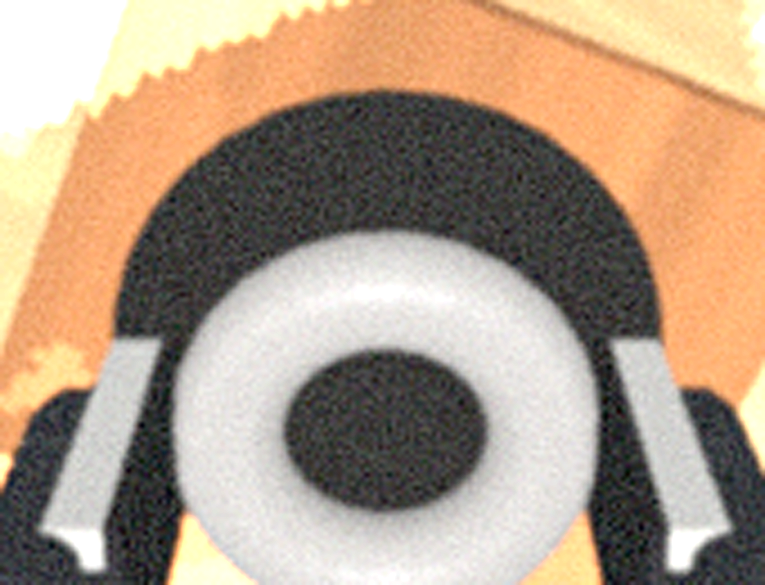

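Call:
jog_arm:
  rows:
    - {"xyz": [-0.001, -0.001, -0.007], "twist": [0, 0, 0], "jaw": 0.036}
    - {"xyz": [-0.001, -0.001, -0.011], "twist": [0, 0, 0], "jaw": 0.036}
    - {"xyz": [-0.001, -0.001, -0.013], "twist": [0, 0, 0], "jaw": 0.036}
    - {"xyz": [-0.001, -0.001, -0.013], "twist": [0, 0, 0], "jaw": 0.036}

```text
clock: 10.62
tcp_pos: [0.4542, -0.265, 0.0156]
tcp_rot: [0.965, 0.263, -0.0, -0.0]
force: [0.1, -0.6, -0.7]
opening: 0.0442
```

Nearly touching. I'll go down another 0.5 mm and release slowly.

Call:
jog_arm:
  rows:
    - {"xyz": [0.0, 0.0, -0.0008], "twist": [0, 0, 0], "jaw": 0.036}
    - {"xyz": [0, 0, -0.0008], "twist": [0, 0, 0], "jaw": 0.046}
    - {"xyz": [0, 0, -0.0008], "twist": [0, 0, 0], "jaw": 0.054}
    - {"xyz": [0, 0, -0.0008], "twist": [0, 0, 0], "jaw": 0.062}
    - {"xyz": [0, 0, -0.0008], "twist": [0, 0, 0], "jaw": 0.07}

```text
clock: 11.25
tcp_pos: [0.4543, -0.265, 0.015]
tcp_rot: [0.965, 0.263, 0.0, 0.0]
force: [-1.3, 0.4, 0.6]
opening: 0.0697
```

Call:
jog_arm:
  rows:
    - {"xyz": [0.0, 0.0, 0.03], "twist": [0, 0, 0], "jaw": 0.08}
    - {"xyz": [0, 0, 0.085], "twist": [0, 0, 0], "jaw": 0.085}
    - {"xyz": [0.02, 0.05, 0.1], "twist": [0, 0, 0], "jaw": 0.085}
    - {"xyz": [0.042, 0.105, 0.11], "twist": [0, 0, 1.5], "jaw": 0.085}
    - {"xyz": [0.063, 0.16, 0.12], "twist": [0, 0, 3], "jaw": 0.085}

```text
clock: 11.88
tcp_pos: [0.5179, -0.1037, 0.1358]
tcp_rot: [0.958, 0.288, 0.001, 0.0]
force: [1.2, -0.5, -0.5]
opening: 0.0849
```

Call:
jog_arm:
  rows:
    - {"xyz": [0.022, 0.055, 0.02], "twist": [0, 0, 0], "jaw": 0.085}
    - {"xyz": [0.045, 0.116, 0.05], "twist": [0, 0, 0], "jaw": 0.085}
    - {"xyz": [0.047, 0.116, 0.05], "twist": [0, 0, 0], "jaw": 0.085}
    - {"xyz": [0.047, 0.116, 0.05], "twist": [0, 0, 0], "jaw": 0.085}

```text
clock: 12.38
tcp_pos: [0.5643, 0.0111, 0.1849]
tcp_rot: [0.957, 0.289, -0.0, 0.0]
force: [-0.5, 0.1, -1.3]
opening: 0.0846
```

```bash
python3 look.py w7
python3 - <<'E'
from h import *
im=robot.get_image('top')[:,:,::-1]; cv2.imwrite('pics/t7f.png',im); 
a=cv2.resize(im[230:290,340:410],None,fx=6,fy=6,interpolation=cv2.INTER_CUBIC); cv2.imwrite('pics/t7.png',cv2.convertScaleAbs(a,alpha=1.5))
im=cv2.imread('pics/w7.png')[85:245,200:315]; big=cv2.convertScaleAbs(cv2.resize(im,None,fx=5,fy=5,interpolation=cv2.INTER_CUBIC),alpha=1.4)
cv2.imwrite('pics/w7z.png',big[100:700])
E
```

```text
[0.5643 0.0111 0.1849] [ 9.573e-01  2.891e-01 -1.000e-04  3.000e-04] [-0.13  0.23  1.63 -0.    1.28  0.85] 12.375
```

View pics/t7.png

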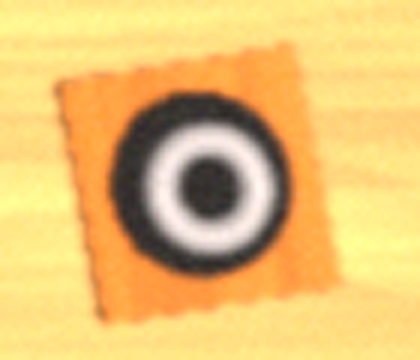

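View pics/w7z.png

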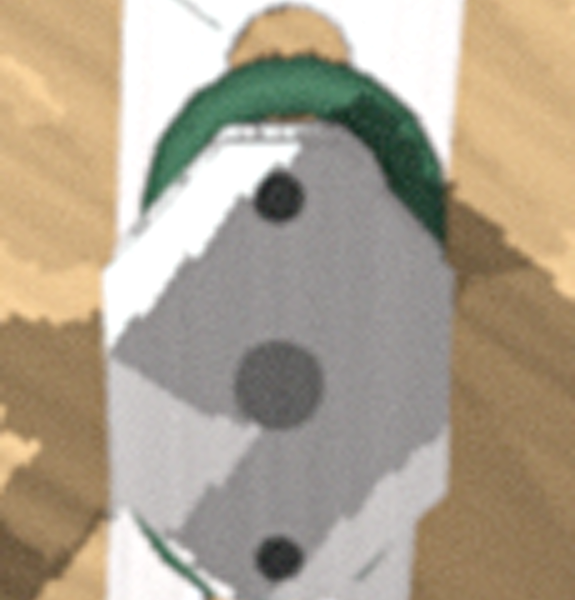

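Run:
```python
from h import *; import json
im=cv2.imread('pics/t7f.png'); c=robot.calibration('top')
sub=cv2.resize(im[230:295,340:412],None,fx=8,fy=8,interpolation=cv2.INTER_CUBIC)
hsv=cv2.cvtColor(sub,cv2.COLOR_BGR2HSV)
notwood=((hsv[...,1]<90)|(hsv[...,2]<75)).astype(np.uint8)
notwood=cv2.morphologyEx(notwood,cv2.MORPH_OPEN,np.ones((9,9)))
k,l,st,ce=cv2.connectedComponentsWithStats(notwood); i=l[30*8,34*8] if 0 else 1+np.argmax(st[1:,4])
m=(l==i); cn,_=cv2.findContours(m.astype(np.uint8),0,1); e=cv2.fitEllipse(max(cn,key=len)); print('inlay',e)
ring=((sub.max(2)>80)&cv2.erode((m).astype(np.uint8),np.ones((9,9))).astype(bool)).astype(np.uint8)
cn,_=cv2.findContours(ring,cv2.RETR_CCOMP,1)
for q in sorted(cn,key=len)[-2:]: e2=cv2.fitEllipse(q);print('ring',e2); print(p2w(c,np.array([e2[0]])/8+[340,230]-.44,.014))
print(p2w(c,np.array([e[0]])/8+[340,230]-.44,.008))
c=json.load(open('pics/w7.json'))
f=lambda x,y: [200+x/5-.4,85+(y+100)/5-.4]
s=p2w(c,[f(278,196),f(279,558),f(279,385)],.047); d=s[0]-s[1]; print('pulley',s,s[:2].mean(0),np.degrees(np.arctan2(d[1],d[0])),np.linalg.norm(d))
```

```text
inlay ((266.6265869140625, 245.2714080810547), (229.2198944091797, 240.34019470214844), 153.54367065429688)
ring ((279.71636962890625, 250.82522583007812), (78.09515380859375, 84.57638549804688), 156.9063262939453)
[[ 0.45360746 -0.2655204   0.014     ]]
ring ((279.978759765625, 251.1935272216797), (172.87709045410156, 177.6739501953125), 140.73883056640625)
[[ 0.45351052 -0.26558508  0.014     ]]
[[ 0.45491943 -0.26382723  0.008     ]]
pulley [[ 0.59297846  0.0317066   0.047     ]
 [ 0.53779093 -0.00513035  0.047     ]
 [ 0.56523618  0.01308762  0.047     ]] [0.5653847  0.01328813 0.047     ] 33.722593375629415 0.0663522756779355
```

The ring is down about 2 mm off centre; I may trim that at the end. The pulley's axis is at 33.5°, which matches the tool. Gripping the pulley.

Call:
jog_arm:
  rows:
    - {"xyz": [0.001, 0.002, -0.05], "twist": [0, 0, 0], "jaw": 0.085}
    - {"xyz": [0.001, 0.002, -0.1], "twist": [0, 0, 0], "jaw": 0.085}
    - {"xyz": [0.001, 0.002, -0.14], "twist": [0, 0, 0], "jaw": 0.085}
    - {"xyz": [0.001, 0.002, -0.152], "twist": [0, 0, 0], "jaw": 0.085}
    - {"xyz": [0.001, 0.002, -0.152], "twist": [0, 0, 0], "jaw": 0.075}
  squeeze: 45

```text
clock: 13.1
tcp_pos: [0.5644, 0.012, 0.0323]
tcp_rot: [0.958, 0.288, -0.001, -0.0]
force: [-0.3, -1.0, 1.8]
opening: 0.0751
```

Call:
jog_arm:
  rows:
    - {"xyz": [0, 0, 0], "twist": [0, 0, 0], "jaw": 0.067}
    - {"xyz": [0, 0, 0], "twist": [0, 0, 0], "jaw": 0.062}
    - {"xyz": [0, 0, 0], "twist": [0, 0, 0], "jaw": 0.058}
    - {"xyz": [0, 0, 0], "twist": [0, 0, 0], "jaw": 0.052}
    - {"xyz": [0, 0, 0], "twist": [0, 0, 0], "jaw": 0.05}

```text
clock: 13.72
tcp_pos: [0.567, 0.0128, 0.0352]
tcp_rot: [0.957, 0.289, 0.002, 0.001]
force: [-0.9, -1.1, 6.8]
opening: 0.0588
```

Call:
jog_arm:
  rows:
    - {"xyz": [0, 0, 0.005], "twist": [0, 0, 0], "jaw": 0.05}
    - {"xyz": [0, 0, 0.015], "twist": [0, 0, 0], "jaw": 0.05}
    - {"xyz": [0, 0, 0.03], "twist": [0, 0, 0], "jaw": 0.05}
    - {"xyz": [0, 0, 0.06], "twist": [0, 0, 0], "jaw": 0.05}
    - {"xyz": [0, 0, 0.06], "twist": [0, 0, 0], "jaw": 0.05}

```text
clock: 14.35
tcp_pos: [0.5681, 0.0127, 0.0965]
tcp_rot: [0.957, 0.288, 0.003, 0.002]
force: [0.4, 0.4, -1.6]
opening: 0.0592
```

```bash
python3 look.py w8
```

```text
[0.5681 0.0127 0.0965] [0.9575 0.2885 0.0035 0.0016] [-0.13  0.34  1.69  0.    1.1   0.86] 14.35
```

View pics/w8.png

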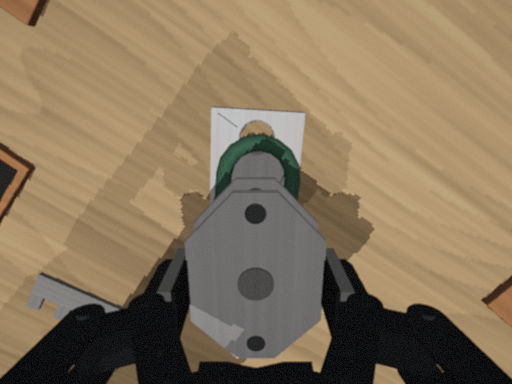

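Run:
```python
from h import *; import json
c=json.load(open('pics/w8.json'))
s=p2w(c,[[255.5,213.5],[256.3,343.5],[255.7,284]],.1085); d=s[0]-s[1]; print('pulley',s,s[:2].mean(0),np.degrees(np.arctan2(d[1],d[0])),np.linalg.norm(d))
im=cv2.imread('pics/top0.png'); c=robot.calibration('top')
# board angle: wood board contour for pulley
hsv=cv2.cvtColor(im,cv2.COLOR_BGR2HSV)
sub=cv2.resize(im[150:210,95:168],None,fx=8,fy=8,interpolation=cv2.INTER_CUBIC); cv2.imwrite('pics/bp.png',sub)
m=(sub.max(2)<80).astype(np.uint8); k,l,st,ce=cv2.connectedComponentsWithStats(m); m=l==1+np.argmax(st[1:,4])
v,u=np.nonzero(m); w=p2w(c,np.c_[u,v]/8+[95,150]-.44,.008)[:,:2]; mm=w.mean(0); e,V=np.linalg.eigh(np.cov((w-mm).T)); print(mm,np.degrees(np.arctan2(V[1,1],V[0,1])),np.sqrt(e))
r=(w-mm)@V; print(np.ptp(r,axis=0), (r.max(0)+r.min(0))/2)
```

```text
pulley [[ 0.5939436   0.03134936  0.1085    ]
 [ 0.53853826 -0.00578282  0.1085    ]
 [ 0.56584711  0.01264488  0.1085    ]] [0.56624093 0.01278327 0.1085    ] 33.829654215530624 0.06669745100918328
[0.63552854 0.25353264] 87.4788521573421 [0.01884496 0.02420437]
[0.07646201 0.10121061] [-6.60537475e-06  1.63735900e-04]
```

View pics/bp.png

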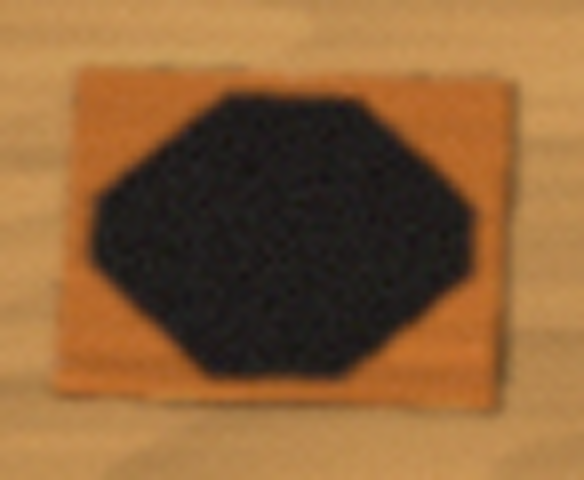

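Call:
jog_arm:
  rows:
    - {"xyz": [0.01, 0.04, 0.01], "twist": [0, 0, 10], "jaw": 0.05}
    - {"xyz": [0.025, 0.09, 0.01], "twist": [0, 0, 20.5], "jaw": 0.05}
    - {"xyz": [0.04, 0.14, 0.01], "twist": [0, 0, 31], "jaw": 0.05}
    - {"xyz": [0.055, 0.19, 0.01], "twist": [0, 0, 41.5], "jaw": 0.05}
    - {"xyz": [0.071, 0.241, 0.01], "twist": [0, 0, 52], "jaw": 0.05}

```text
clock: 15.02
tcp_pos: [0.6354, 0.2552, 0.101]
tcp_rot: [0.732, 0.681, -0.001, -0.001]
force: [0.7, 0.2, -2.1]
opening: 0.059
```

Call:
jog_arm:
  rows:
    - {"xyz": [0, 0, -0.03], "twist": [0, 0, 1.8], "jaw": 0.05}
    - {"xyz": [0, 0, -0.05], "twist": [0, 0, 1.8], "jaw": 0.05}
    - {"xyz": [0, 0, -0.05], "twist": [0, 0, 1.8], "jaw": 0.05}
    - {"xyz": [0, 0, -0.05], "twist": [0, 0, 1.8], "jaw": 0.05}

```text
clock: 15.52
tcp_pos: [0.6365, 0.2532, 0.0531]
tcp_rot: [0.724, 0.69, -0.0, 0.0]
force: [0.3, 0.8, -1.4]
opening: 0.0591
```

```bash
python3 look.py w9
```

```text
[0.6365 0.2532 0.0531] [ 0.7239  0.6899 -0.      0.    ] [ 0.25  0.62  1.38 -0.    1.14  0.3 ] 15.525
```

View pics/w9.png

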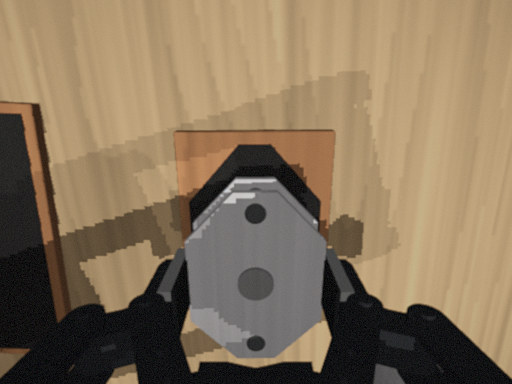

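Run:
```python
from h import *; import json
c=json.load(open('pics/w9.json'))
s=p2w(c,[[255.3,213.5],[256.3,343.5]],.0651); d=s[0]-s[1]; print('pulley',s.mean(0),np.degrees(np.arctan2(d[1],d[0])),np.linalg.norm(d))
# expected inlay outline corners: board (.6355,.2535) ang 87.5
a=np.radians(87.5); L=np.array([(.052,.012),(.052,-.012)]); 
im=cv2.imread('pics/w9.png'); big=cv2.convertScaleAbs(cv2.resize(im[120:260,165:345],None,fx=4.4,fy=4.4,interpolation=cv2.INTER_CUBIC),alpha=2); cv2.imwrite('pics/w9z.png',big)
```

```text
pulley [0.63572183 0.25279464 0.0651    ] 87.6104094787433 0.06702374582693799
```

View pics/w9z.png

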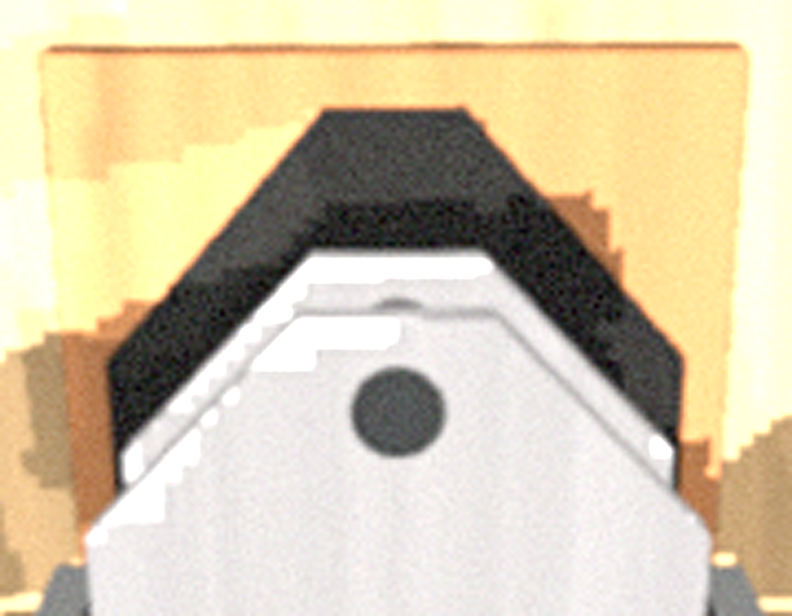

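Run:
```python
from h import *; import json
c=json.load(open('pics/w9.json'))
q=np.array([(323,109),(467,107),(108,357),(683,357),(42,48),(745,45)])/4.4+[165,120]-.39
w=p2w(c,q,.008)[:,:2]; print(w.round(4))
t=w[1]-w[0]; u=np.array([-t[1],t[0]]); 
print(np.degrees(np.arctan2(w[5,1]-w[4,1],w[5,0]-w[4,0]))+90, np.linalg.norm(w[5]-w[4]),np.linalg.norm(w[3]-w[2]))
a=np.radians(87.4); e=np.array([np.cos(a),np.sin(a)])
print(w[:2].mean(0)-.052*e, w[4:].mean(0)-.059*e)
```

```text
[[0.6284 0.3055]
 [0.6467 0.3049]
 [0.5971 0.2734]
 [0.6748 0.2696]
 [0.5935 0.3149]
 [0.682  0.311 ]]
87.4357237094021 0.08850249769235187 0.07774616611016837
[0.63520085 0.25324184] [0.6350719 0.2540098]
```

Call:
jog_arm:
  rows:
    - {"xyz": [-0.0005, 0.001, -0.015], "twist": [0, 0, 0], "jaw": 0.05}
    - {"xyz": [-0.0005, 0.001, -0.026], "twist": [0, 0, 0], "jaw": 0.05}
    - {"xyz": [-0.0005, 0.001, -0.031], "twist": [0, 0, 0], "jaw": 0.05}
    - {"xyz": [-0.0005, 0.001, -0.0325], "twist": [0, 0, 0], "jaw": 0.05}
    - {"xyz": [-0.0005, 0.001, -0.0325], "twist": [0, 0, 0], "jaw": 0.05}

```text
clock: 16.2
tcp_pos: [0.6359, 0.2551, 0.0204]
tcp_rot: [0.723, 0.69, 0.0, 0.0]
force: [0.2, 0.0, -1.5]
opening: 0.0591
```

Call:
jog_arm:
  rows:
    - {"xyz": [0, 0, -0.0006], "twist": [0, 0, 0], "jaw": 0.05}
    - {"xyz": [0, 0, -0.0008], "twist": [0, 0, 0], "jaw": 0.05}

```text
clock: 16.45
tcp_pos: [0.6361, 0.2551, 0.0204]
tcp_rot: [0.723, 0.69, 0.0, 0.0]
force: [-2.2, -0.2, 2.6]
opening: 0.0591
```

Call:
jog_arm:
  rows:
    - {"xyz": [0, 0, 0], "twist": [0, 0, 0], "jaw": 0.06}
    - {"xyz": [0, 0, 0], "twist": [0, 0, 0], "jaw": 0.066}
    - {"xyz": [0, 0, 0], "twist": [0, 0, 0], "jaw": 0.074}
    - {"xyz": [0, 0, 0.005], "twist": [0, 0, 0], "jaw": 0.082}
    - {"xyz": [0, 0, 0.04], "twist": [0, 0, 0], "jaw": 0.085}

```text
clock: 17.08
tcp_pos: [0.6329, 0.2542, 0.0568]
tcp_rot: [0.723, 0.69, -0.003, -0.002]
force: [0.9, -0.4, -0.1]
opening: 0.0851
```

Call:
jog_arm:
  rows:
    - {"xyz": [-0.005, -0.01, 0.045], "twist": [0, 0, -10], "jaw": 0.085}
    - {"xyz": [-0.02, -0.055, 0.08], "twist": [0, 0, -20], "jaw": 0.085}
    - {"xyz": [-0.035, -0.105, 0.1], "twist": [0, 0, -30], "jaw": 0.085}
    - {"xyz": [-0.05, -0.16, 0.11], "twist": [0, 0, -40], "jaw": 0.085}
    - {"xyz": [-0.065, -0.215, 0.12], "twist": [0, 0, -50], "jaw": 0.085}

```text
clock: 17.7
tcp_pos: [0.5705, 0.0384, 0.181]
tcp_rot: [0.948, 0.318, 0.001, 0.0]
force: [0.2, -0.4, 0.6]
opening: 0.0852
```

Call:
jog_arm:
  rows:
    - {"xyz": [-0.007, -0.026, 0], "twist": [0, 0, -5], "jaw": 0.085}
    - {"xyz": [-0.007, -0.026, 0], "twist": [0, 0, -5], "jaw": 0.085}
    - {"xyz": [-0.007, -0.026, 0], "twist": [0, 0, -5], "jaw": 0.085}

```text
clock: 18.08
tcp_pos: [0.5639, 0.0145, 0.1799]
tcp_rot: [0.96, 0.279, 0.0, -0.0]
force: [0.5, 0.4, 0.5]
opening: 0.0848
```

```bash
python3 look.py w10
python3 - <<'E'
from h import *
im=robot.get_image('top')[:,:,::-1]; cv2.imwrite('pics/t10f.png',im); 
a=cv2.resize(im[150:210,95:168],None,fx=7,fy=7,interpolation=cv2.INTER_CUBIC); cv2.imwrite('pics/t10.png',a)
im=cv2.imread('pics/w10.png')[85:245,200:315]; big=cv2.convertScaleAbs(cv2.resize(im,None,fx=3.7,fy=3.7,interpolation=cv2.INTER_CUBIC),alpha=1.4)
cv2.imwrite('pics/w10z.png',big)
E
```

```text
[0.5639 0.0145 0.1799] [ 9.604e-01  2.788e-01  3.000e-04 -2.000e-04] [-0.13  0.24  1.63  0.    1.27  0.88] 18.075
```

View pics/t10.png

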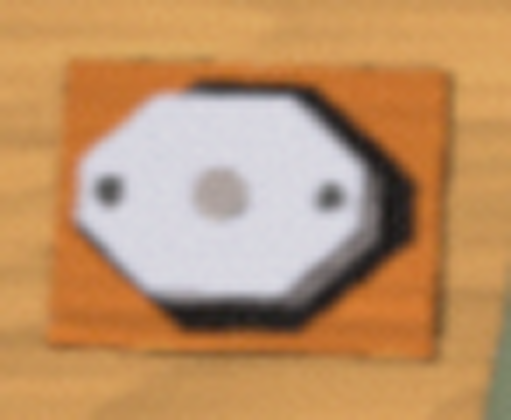

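View pics/w10z.png

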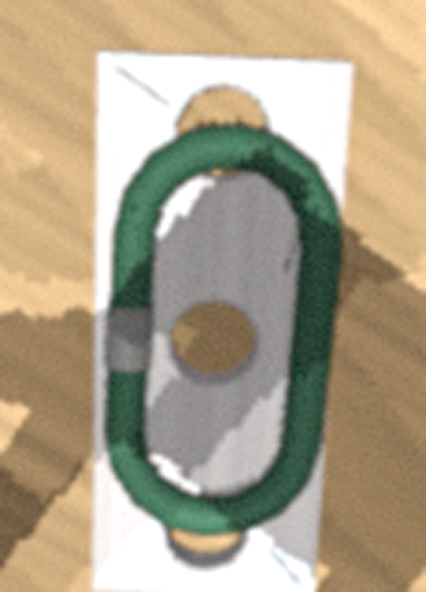

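Run:
```python
from h import *; import json
c=robot.calibration('top'); q=np.array([(109,190),(330,197)])/7+[95,150]-.43
w=p2w(c,q,.032); d=w[0]-w[1]; print('pulley',w.mean(0),np.degrees(np.arctan2(d[1],d[0])))
c=json.load(open('pics/w10.json')); im=cv2.imread('pics/w10.png'); hsv=cv2.cvtColor(im,cv2.COLOR_BGR2HSV)
m=((hsv[...,0]>55)&(hsv[...,0]<95)&(hsv[...,1]>80)); m[:85]=0;m[250:]=0; m[:,:200]=0;m[:,315:]=0
cn,_=cv2.findContours(cv2.morphologyEx(m.astype(np.uint8),cv2.MORPH_OPEN,np.ones((2,2))),0,1); k=np.vstack(cn); hull=cv2.convexHull(k); f=np.zeros(m.shape,np.uint8); cv2.fillConvexPoly(f,hull,1)
for z in(.0175,):
  ctr,a,s=blob(f,c,z); print('carab',ctr,np.degrees(a))
  w=p2w(c,hull.reshape(-1,2),z)[:,:2]; R=np.array([[np.cos(a),np.sin(a)],[-np.sin(a),np.cos(a)]]); r=(w-ctr)@R.T; print(r.max(0),r.min(0))
  print(cv2.minAreaRect((w*1000).astype(np.float32)))
```

```text
pulley [0.63575545 0.25538435 0.032     ] 87.47105117546917
carab [0.56674943 0.01219685] -151.47553458490475
[0.05633005 0.02805217] [-0.05122119 -0.02775708]
((564.576171875, 10.846809387207031), (107.55294799804688, 55.79880905151367), 28.509746551513672)
```

Call:
jog_arm:
  rows:
    - {"xyz": [0.001, -0.003, -0.05], "twist": [0, 0, -3.7], "jaw": 0.085}
    - {"xyz": [0.001, -0.003, -0.1], "twist": [0, 0, -3.7], "jaw": 0.085}
    - {"xyz": [0.001, -0.003, -0.145], "twist": [0, 0, -3.7], "jaw": 0.085}
    - {"xyz": [0.001, -0.003, -0.155], "twist": [0, 0, -3.7], "jaw": 0.075}
    - {"xyz": [0.001, -0.003, -0.155], "twist": [0, 0, -3.7], "jaw": 0.07}
  squeeze: 30

```text
clock: 18.8
tcp_pos: [0.565, 0.0117, 0.0247]
tcp_rot: [0.969, 0.248, -0.0, -0.0]
force: [0.2, -0.4, 0.3]
opening: 0.0698
```

```bash
python3 look.py w11
```

```text
[0.565  0.0117 0.0247] [ 9.688e-01  2.478e-01 -2.000e-04 -1.000e-04] [-0.13  0.45  1.72  0.    0.97  0.94] 18.8
```

View pics/w11.png

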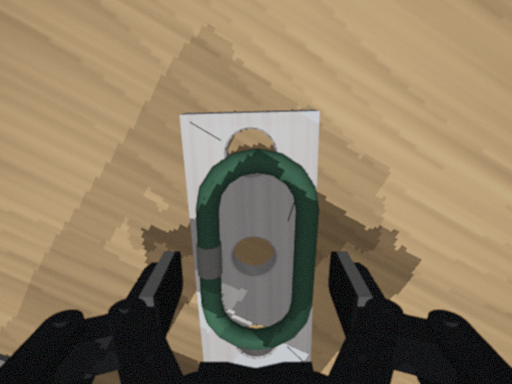

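Carabiner upright in the image and centred between the tips (cols 196–318). Down 8 mm and close.

Call:
jog_arm:
  rows:
    - {"xyz": [0, -0.0005, -0.004], "twist": [0, 0, 0], "jaw": 0.07}
    - {"xyz": [0, -0.0005, -0.008], "twist": [0, 0, 0], "jaw": 0.068}
    - {"xyz": [0, -0.0005, -0.008], "twist": [0, 0, 0], "jaw": 0.066}
    - {"xyz": [0, -0.0005, -0.008], "twist": [0, 0, 0], "jaw": 0.062}
    - {"xyz": [0, -0.0005, -0.008], "twist": [0, 0, 0], "jaw": 0.059}

```text
clock: 19.48
tcp_pos: [0.5648, 0.0104, 0.0168]
tcp_rot: [0.969, 0.247, 0.0, 0.0]
force: [0.2, -1.2, 0.2]
opening: 0.0593
```

Call:
jog_arm:
  rows:
    - {"xyz": [0, 0, 0], "twist": [0, 0, 0], "jaw": 0.056}
    - {"xyz": [0, 0, 0], "twist": [0, 0, 0], "jaw": 0.054}
    - {"xyz": [0, 0, 0], "twist": [0, 0, 0], "jaw": 0.052}
    - {"xyz": [0, 0, 0], "twist": [0, 0, 0], "jaw": 0.05}

```text
clock: 19.98
tcp_pos: [0.5651, 0.0104, 0.0171]
tcp_rot: [0.969, 0.247, 0.0, 0.0]
force: [0.0, 0.4, 5.4]
opening: 0.0576
```

Call:
jog_arm:
  rows:
    - {"xyz": [0, 0, 0.004], "twist": [0, 0, 0], "jaw": 0.05}
    - {"xyz": [0, 0, 0.012], "twist": [0, 0, 0], "jaw": 0.05}
    - {"xyz": [0, 0, 0.025], "twist": [0, 0, 0], "jaw": 0.05}
    - {"xyz": [0, 0, 0.05], "twist": [0, 0, 0], "jaw": 0.05}
    - {"xyz": [0, 0, 0.05], "twist": [0, 0, 0], "jaw": 0.05}

```text
clock: 20.6
tcp_pos: [0.5672, 0.0102, 0.0696]
tcp_rot: [0.969, 0.247, 0.003, 0.001]
force: [0.0, -0.9, -1.2]
opening: 0.0574
```

```bash
python3 look.py w12
```

```text
[0.5672 0.0102 0.0696] [0.969  0.2472 0.0029 0.0012] [-0.13  0.38  1.7   0.    1.05  0.94] 20.6
```

View pics/w12.png

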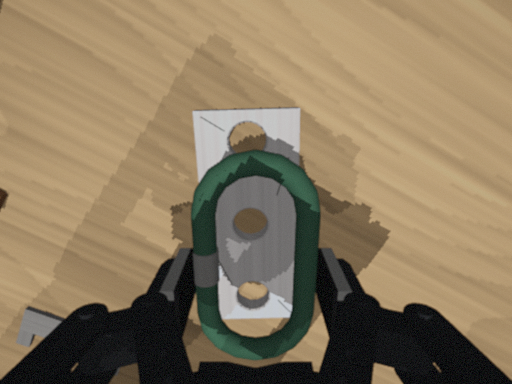

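Run:
```python
from h import *; import json
im=cv2.imread('pics/top0.png'); c=robot.calibration('top')
for n,(x0,x1,y0,y1) in dict(carab=(332,412,148,208),plate=(80,180,228,290)).items():
    sub=cv2.resize(im[y0:y1,x0:x1],None,fx=8,fy=8,interpolation=cv2.INTER_CUBIC)
    m=(sub.max(2)<80).astype(np.uint8); k,l,st,ce=cv2.connectedComponentsWithStats(m); m=l==1+np.argmax(st[1:,4])
    v,u=np.nonzero(m); w=p2w(c,np.c_[u,v]/8+[x0,y0]-.44,.008)[:,:2]; mm=w.mean(0); e,V=np.linalg.eigh(np.cov((w-mm).T)); r=(w-mm)@V
    print(n,mm,np.degrees(np.arctan2(V[1,1],V[0,1])),np.ptp(r,axis=0),(r.max(0)+r.min(0))/2)
c=json.load(open('pics/w12.json')); im=cv2.imread('pics/w12.png'); hsv=cv2.cvtColor(im,cv2.COLOR_BGR2HSV)
m=((hsv[...,0]>55)&(hsv[...,0]<95)&(hsv[...,1]>80)&(hsv[...,2]>25)); m[:140]=0;m[362:]=0; m[:,:185]=0;m[:,325:]=0
cn,_=cv2.findContours(cv2.morphologyEx(m.astype(np.uint8),cv2.MORPH_OPEN,np.ones((2,2))),0,1); hull=cv2.convexHull(np.vstack(cn))
w=p2w(c,hull.reshape(-1,2),.070)[:,:2]; print(cv2.minAreaRect((w*1000).astype(np.float32)))
print(hull.reshape(-1,2).min(0),hull.reshape(-1,2).max(0))
```

```text
carab [ 0.63478645 -0.26955117] 83.44571867378396 [0.07245787 0.12285123] [9.76871854e-05 6.93019717e-05]
plate [0.46538083 0.2518461 ] 84.04370727048685 [0.07726958 0.15948677] [-0.00026295 -0.00015145]
((566.4547729492188, 10.622940063476562), (111.29154205322266, 58.63821029663086), 29.220996856689453)
[193 152] [319 359]
```

Call:
jog_arm:
  rows:
    - {"xyz": [0.01, -0.04, 0.01], "twist": [0, 0, 10], "jaw": 0.05}
    - {"xyz": [0.025, -0.095, 0.01], "twist": [0, 0, 20], "jaw": 0.05}
    - {"xyz": [0.04, -0.15, 0.01], "twist": [0, 0, 30], "jaw": 0.05}
    - {"xyz": [0.055, -0.205, 0.01], "twist": [0, 0, 40], "jaw": 0.05}
    - {"xyz": [0.068, -0.26, 0.01], "twist": [0, 0, 50], "jaw": 0.05}

```text
clock: 21.28
tcp_pos: [0.6323, -0.2508, 0.0751]
tcp_rot: [0.772, 0.636, -0.0, -0.001]
force: [0.3, -0.1, -1.7]
opening: 0.0571
```

Call:
jog_arm:
  rows:
    - {"xyz": [0.0025, -0.02, -0.01], "twist": [0, 0, 4.5], "jaw": 0.05}
    - {"xyz": [0.0025, -0.02, -0.03], "twist": [0, 0, 4.5], "jaw": 0.05}
    - {"xyz": [0.0025, -0.02, -0.04], "twist": [0, 0, 4.5], "jaw": 0.05}
    - {"xyz": [0.0025, -0.02, -0.04], "twist": [0, 0, 4.5], "jaw": 0.05}
    - {"xyz": [0.0025, -0.02, -0.04], "twist": [0, 0, 4.5], "jaw": 0.05}

```text
clock: 21.9
tcp_pos: [0.6356, -0.2684, 0.0369]
tcp_rot: [0.748, 0.664, 0.0, 0.0]
force: [-0.1, 0.1, -1.3]
opening: 0.0574
```

```bash
python3 look.py w13
```

```text
[ 0.6356 -0.2684  0.0369] [7.478e-01 6.639e-01 1.000e-04 1.000e-04] [-0.52  0.65  1.37  0.    1.12 -0.41] 21.9
```

View pics/w13.png

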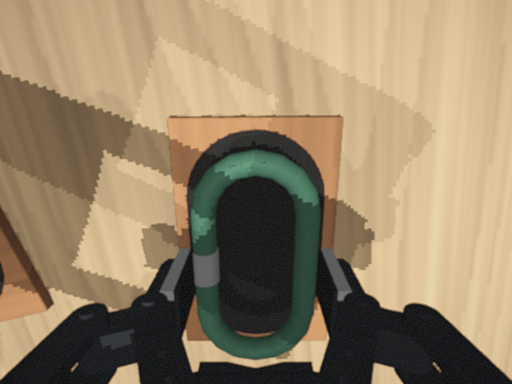

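Run:
```python
from h import *; import json
c=json.load(open('pics/w13.json')); im=cv2.imread('pics/w13.png'); hsv=cv2.cvtColor(im,cv2.COLOR_BGR2HSV)
m=((hsv[...,0]>55)&(hsv[...,0]<95)&(hsv[...,1]>80)&(hsv[...,2]>25)); m[:140]=0;m[362:]=0; m[:,:185]=0;m[:,325:]=0
cn,_=cv2.findContours(cv2.morphologyEx(m.astype(np.uint8),cv2.MORPH_OPEN,np.ones((2,2))),0,1); hull=cv2.convexHull(np.vstack(cn))
w=p2w(c,hull.reshape(-1,2),.0373)[:,:2]; print('carab',cv2.minAreaRect((w*1000).astype(np.float32)),hull.reshape(-1,2).min(0),hull.reshape(-1,2).max(0))
a=np.radians(83.4); e=np.array([np.cos(a),np.sin(a)])
b=p2w(c,[(169.5,117),(341,115.5)],.008)[:,:2]; d=b[1]-b[0]; print('board ang',np.degrees(np.arctan2(d[1],d[0]))+90,np.linalg.norm(d),b.mean(0)-.069*e)
cv2.imwrite('pics/w13z.png',cv2.convertScaleAbs(cv2.resize(im[105:275,160:350],None,fx=4,fy=3.5,interpolation=cv2.INTER_CUBIC),alpha=2.5))
```

```text
carab ((635.1500244140625, -267.27801513671875), (112.55757904052734, 59.13764953613281), 83.80077362060547) [192 150] [321 359]
board ang 83.6386758048929 0.08533894055001341 [ 0.63476551 -0.26859859]
```

View pics/w13z.png

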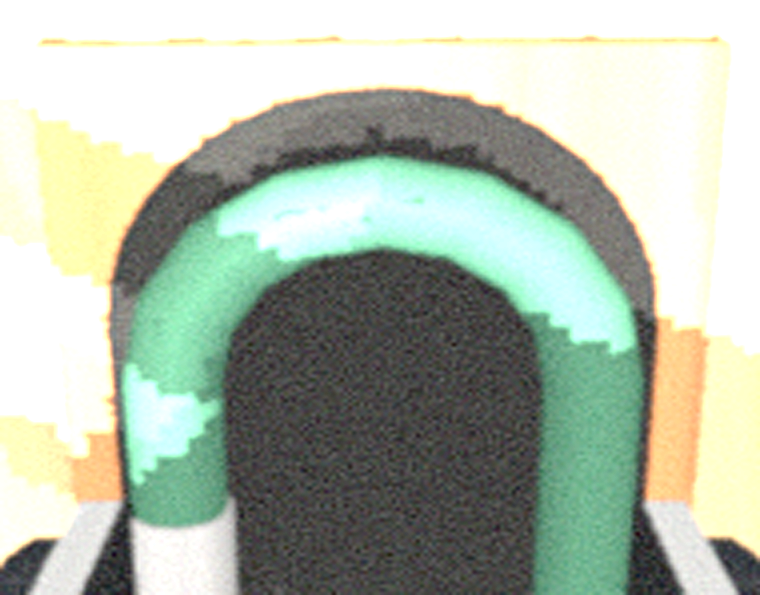

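Run:
```python
from h import *; import json
c=json.load(open('pics/w13.json'))
a=np.radians(83.5); e=np.array([np.cos(a),np.sin(a)])
print(p2w(c,[(256,129.8)],.008)[0,:2]-.063*e)
```

```text
[ 0.63516977 -0.26931474]
```

Call:
jog_arm:
  rows:
    - {"xyz": [0, -0.0015, -0.012], "twist": [0, 0, 0], "jaw": 0.05}
    - {"xyz": [0, -0.0015, -0.019], "twist": [0, 0, 0], "jaw": 0.05}
    - {"xyz": [0, -0.0015, -0.022], "twist": [0, 0, 0], "jaw": 0.05}
    - {"xyz": [0, -0.0015, -0.0225], "twist": [0, 0, 0], "jaw": 0.05}
    - {"xyz": [0, -0.0015, -0.0225], "twist": [0, 0, 0], "jaw": 0.05}

```text
clock: 22.58
tcp_pos: [0.6354, -0.2711, 0.0143]
tcp_rot: [0.748, 0.663, 0.0, 0.0]
force: [0.0, -0.7, -1.1]
opening: 0.0571
```

Call:
jog_arm:
  rows:
    - {"xyz": [0, 0, -0.0005], "twist": [0, 0, 0], "jaw": 0.05}
    - {"xyz": [0, 0, -0.001], "twist": [0, 0, 0], "jaw": 0.05}

```text
clock: 22.82
tcp_pos: [0.6354, -0.2711, 0.0134]
tcp_rot: [0.748, 0.663, 0.0, 0.0]
force: [-0.2, 1.0, -1.2]
opening: 0.0571
```

Call:
jog_arm:
  rows:
    - {"xyz": [0, 0.001, -0.0002], "twist": [0, 0, 0], "jaw": 0.05}
    - {"xyz": [0, 0.001, -0.0005], "twist": [0, 0, 0], "jaw": 0.05}

```text
clock: 23.08
tcp_pos: [0.6354, -0.2701, 0.0131]
tcp_rot: [0.748, 0.663, -0.0, 0.0]
force: [-1.0, 0.8, 1.9]
opening: 0.0572
```

Call:
jog_arm:
  rows:
    - {"xyz": [0, 0, 0], "twist": [0, 0, 0], "jaw": 0.058}
    - {"xyz": [0, 0, 0], "twist": [0, 0, 0], "jaw": 0.064}
    - {"xyz": [0, 0, 0], "twist": [0, 0, 0], "jaw": 0.074}
    - {"xyz": [0, 0, 0.005], "twist": [0, 0, 0], "jaw": 0.082}
    - {"xyz": [0, 0, 0.04], "twist": [0, 0, 0], "jaw": 0.085}

```text
clock: 23.7
tcp_pos: [0.6327, -0.2686, 0.0498]
tcp_rot: [0.748, 0.663, -0.001, -0.004]
force: [0.2, -0.3, -0.0]
opening: 0.0848
```

Call:
jog_arm:
  rows:
    - {"xyz": [-0.005, 0.02, 0.045], "twist": [0, 0, -10], "jaw": 0.085}
    - {"xyz": [-0.02, 0.07, 0.08], "twist": [0, 0, -20], "jaw": 0.085}
    - {"xyz": [-0.035, 0.125, 0.1], "twist": [0, 0, -30], "jaw": 0.085}
    - {"xyz": [-0.05, 0.18, 0.11], "twist": [0, 0, -40], "jaw": 0.085}
    - {"xyz": [-0.065, 0.235, 0.12], "twist": [0, 0, -50], "jaw": 0.085}

```text
clock: 24.32
tcp_pos: [0.5699, -0.0334, 0.174]
tcp_rot: [0.959, 0.282, 0.001, 0.0]
force: [0.5, 1.3, 0.6]
opening: 0.085
```

Call:
jog_arm:
  rows:
    - {"xyz": [-0.009, 0.046, 0], "twist": [0, 0, -3.2], "jaw": 0.085}
    - {"xyz": [-0.009, 0.046, 0], "twist": [0, 0, -3.2], "jaw": 0.085}
    - {"xyz": [-0.009, 0.046, 0], "twist": [0, 0, -3.2], "jaw": 0.085}

```text
clock: 24.7
tcp_pos: [0.5616, 0.0107, 0.1731]
tcp_rot: [0.966, 0.259, 0.0, 0.0]
force: [-0.1, 0.0, -0.3]
opening: 0.0849
```

```bash
python3 look.py w14
python3 - <<'E'
from h import *
im=robot.get_image('top')[:,:,::-1]; cv2.imwrite('pics/t14f.png',im); 
a=cv2.resize(im[145:210,330:415],None,fx=6,fy=6,interpolation=cv2.INTER_CUBIC); cv2.imwrite('pics/t14.png',a)
E
```

```text
[0.5616 0.0107 0.1731] [9.660e-01 2.586e-01 4.000e-04 5.000e-04] [-0.13  0.24  1.64 -0.    1.26  0.91] 24.7
```

View pics/t14.png

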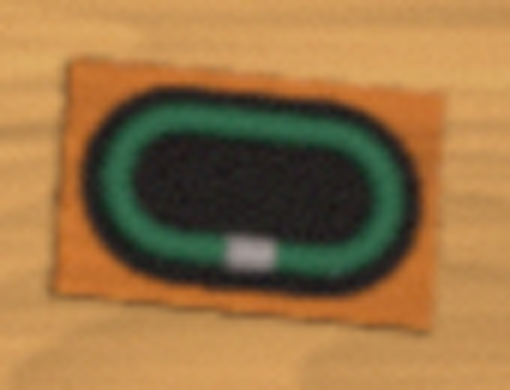

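View pics/w14.png

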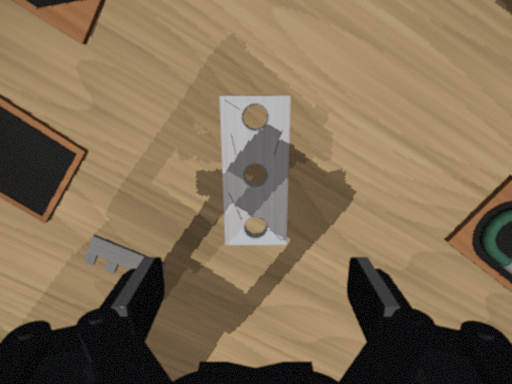

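Carabiner sits evenly inside the oval. The plate lies alone, holes at (256,117), (256,175), (256,226). Measuring it.

Run:
```python
from h import *; import json
c=json.load(open('pics/w14.json')); im=cv2.imread('pics/w14.png')
big=cv2.convertScaleAbs(cv2.resize(im[88:250,205:305],None,fx=3.7,fy=3.7,interpolation=cv2.INTER_CUBIC),alpha=1.4); cv2.imwrite('pics/w14z.png',big)
q=p2w(c,[(220,95.8),(291,96),(225.3,244.5),(288,244)],.012); print(q.round(4),q.mean(0)); d=q[0]+q[1]-q[2]-q[3]; print('plate',np.degrees(np.arctan2(d[1],d[0])),np.linalg.norm(d)/2, np.linalg.norm(q[0]-q[1]),np.linalg.norm(q[2]-q[3]))
```

```text
[[ 0.6094  0.0752  0.012 ]
 [ 0.6404  0.021   0.012 ]
 [ 0.4836  0.0023  0.012 ]
 [ 0.516  -0.053   0.012 ]] [0.56235585 0.01140542 0.012     ]
plate 30.4064470264927 0.14510532800586792 0.06244834968771036 0.06410854097999616
```

View pics/w14z.png

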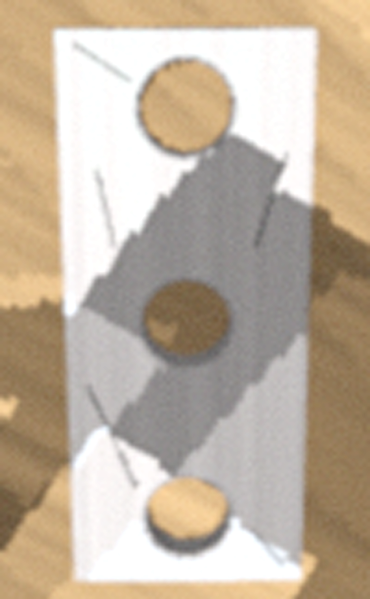

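Call:
jog_arm:
  rows:
    - {"xyz": [0.0005, 0.001, -0.05], "twist": [0, 0, 0.4], "jaw": 0.085}
    - {"xyz": [0.0005, 0.001, -0.105], "twist": [0, 0, 0.4], "jaw": 0.085}
    - {"xyz": [0.0005, 0.001, -0.15], "twist": [0, 0, 0.4], "jaw": 0.085}
    - {"xyz": [0.0005, 0.001, -0.166], "twist": [0, 0, 0.4], "jaw": 0.08}
    - {"xyz": [0.0005, 0.001, -0.166], "twist": [0, 0, 0.4], "jaw": 0.072}
  squeeze: 45

```text
clock: 25.42
tcp_pos: [0.5614, 0.0112, 0.006]
tcp_rot: [0.965, 0.261, -0.001, -0.0]
force: [0.7, -1.0, -0.2]
opening: 0.0717
```

Call:
jog_arm:
  rows:
    - {"xyz": [0, 0, 0], "twist": [0, 0, 0], "jaw": 0.067}
    - {"xyz": [0, 0, 0], "twist": [0, 0, 0], "jaw": 0.063}
    - {"xyz": [0, 0, 0], "twist": [0, 0, 0], "jaw": 0.06}
    - {"xyz": [0, 0, 0], "twist": [0, 0, 0], "jaw": 0.056}
    - {"xyz": [0, 0, 0], "twist": [0, 0, 0], "jaw": 0.053}

```text
clock: 26.05
tcp_pos: [0.5636, 0.0118, 0.0093]
tcp_rot: [0.965, 0.262, 0.002, 0.001]
force: [-1.2, 0.7, 7.0]
opening: 0.0601
```

Call:
jog_arm:
  rows:
    - {"xyz": [0, 0, 0.006], "twist": [0, 0, 0], "jaw": 0.05}
    - {"xyz": [0, 0, 0.015], "twist": [0, 0, 0], "jaw": 0.05}
    - {"xyz": [0, 0, 0.03], "twist": [0, 0, 0], "jaw": 0.05}
    - {"xyz": [0, 0, 0.055], "twist": [0, 0, 0], "jaw": 0.05}
    - {"xyz": [0, 0, 0.055], "twist": [0, 0, 0], "jaw": 0.05}

```text
clock: 26.68
tcp_pos: [0.5643, 0.0117, 0.0647]
tcp_rot: [0.965, 0.262, 0.003, 0.001]
force: [1.1, -0.5, -3.2]
opening: 0.0603
```

```bash
python3 look.py w15
```

```text
[0.5643 0.0117 0.0647] [0.9652 0.2616 0.003  0.0013] [-0.13  0.38  1.71  0.    1.04  0.91] 26.675
```

View pics/w15.png

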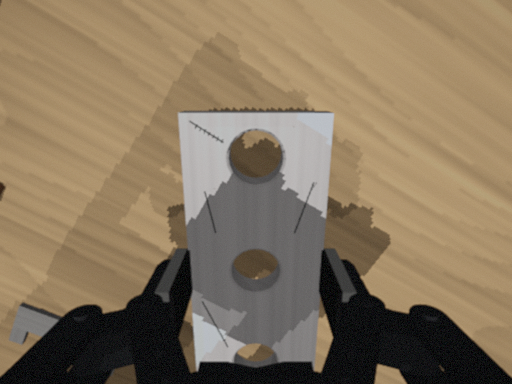

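Call:
jog_arm:
  rows:
    - {"xyz": [-0.015, 0.035, 0.01], "twist": [0, 0, 10], "jaw": 0.05}
    - {"xyz": [-0.035, 0.085, 0.01], "twist": [0, 0, 20], "jaw": 0.05}
    - {"xyz": [-0.055, 0.135, 0.01], "twist": [0, 0, 30], "jaw": 0.05}
    - {"xyz": [-0.075, 0.185, 0.01], "twist": [0, 0, 40], "jaw": 0.05}
    - {"xyz": [-0.094, 0.232, 0.01], "twist": [0, 0, 50], "jaw": 0.05}

```text
clock: 27.35
tcp_pos: [0.466, 0.2452, 0.0706]
tcp_rot: [0.762, 0.647, -0.001, -0.0]
force: [0.4, 0.3, -3.8]
opening: 0.0604
```

Call:
jog_arm:
  rows:
    - {"xyz": [-0.002, 0.008, -0.01], "twist": [0, 0, 3.6], "jaw": 0.05}
    - {"xyz": [-0.002, 0.008, -0.025], "twist": [0, 0, 3.6], "jaw": 0.05}
    - {"xyz": [-0.002, 0.008, -0.03], "twist": [0, 0, 3.6], "jaw": 0.05}
    - {"xyz": [-0.002, 0.008, -0.03], "twist": [0, 0, 3.6], "jaw": 0.05}
    - {"xyz": [-0.002, 0.008, -0.03], "twist": [0, 0, 3.6], "jaw": 0.05}

```text
clock: 27.98
tcp_pos: [0.4664, 0.2514, 0.0419]
tcp_rot: [0.744, 0.668, 0.0, 0.0]
force: [-1.2, 0.0, -3.4]
opening: 0.0597
```

```bash
python3 look.py w16
```

```text
[0.4664 0.2514 0.0419] [7.441e-01 6.681e-01 2.000e-04 1.000e-04] [ 0.33  0.36  1.8  -0.    0.97  0.44] 27.975
```

View pics/w16.png

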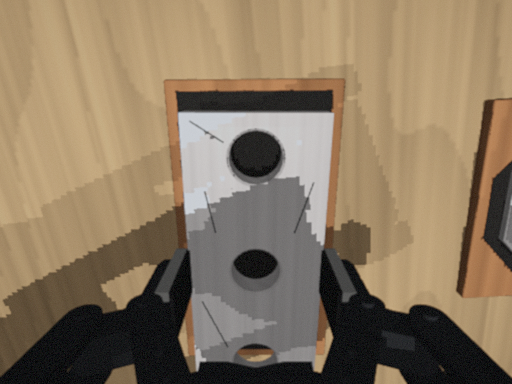

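Run:
```python
from h import *; import json
c=json.load(open('pics/w16.json')); im=cv2.imread('pics/w16.png')
cv2.imwrite('pics/w16z.png',cv2.convertScaleAbs(cv2.resize(im[70:200,160:350],None,fx=4,fy=4,interpolation=cv2.INTER_CUBIC),alpha=1.5))
a=np.radians(84); e=np.array([np.cos(a),np.sin(a)])
def pr(n,q,z,L):
    b=p2w(c,q,z)[:,:2]; d=b[1]-b[0]; print(n,np.degrees(np.arctan2(d[1],d[0]))+90,np.linalg.norm(d),b.mean(0)-L*e)
pr('inlay',[(177,91.5),(332,91.5)],.008,.0805)
pr('board',[(165,80),(344,79.5)],.008,.086)
pr('plate',[(180,111.5),(332.5,111.5)],.0446,.0725)
h=p2w(c,[(256,155),(256,264)],.0446); print('holes',h)
```

```text
inlay 83.7876520696838 0.07761246011689027 [0.46531688 0.25132   ]
board 83.94014068132073 0.0886506321505126 [0.46533795 0.25136196]
plate 83.78470163332268 0.061052906101003876 [0.46612362 0.2521765 ]
holes [[0.47170039 0.30674788 0.0446    ]
 [0.4661367  0.2552634  0.0446    ]]
```

View pics/w16z.png

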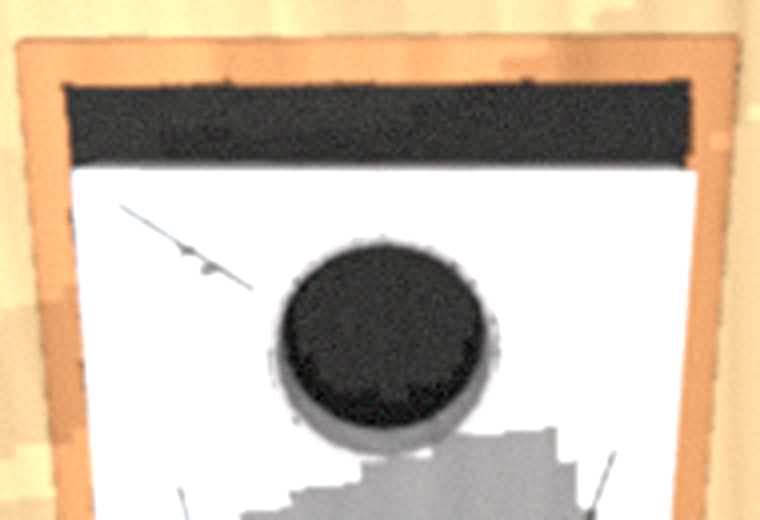

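Call:
jog_arm:
  rows:
    - {"xyz": [-0.001, -0.0005, -0.012], "twist": [0, 0, 0], "jaw": 0.05}
    - {"xyz": [-0.001, -0.0005, -0.019], "twist": [0, 0, 0], "jaw": 0.05}
    - {"xyz": [-0.001, -0.0005, -0.023], "twist": [0, 0, 0], "jaw": 0.05}
    - {"xyz": [-0.001, -0.0005, -0.024], "twist": [0, 0, 0], "jaw": 0.05}
    - {"xyz": [-0.001, -0.0005, -0.024], "twist": [0, 0, 0], "jaw": 0.05}

```text
clock: 28.65
tcp_pos: [0.4649, 0.2516, 0.0177]
tcp_rot: [0.744, 0.669, 0.0, 0.0]
force: [0.4, -0.0, -3.2]
opening: 0.0599
```

Call:
jog_arm:
  rows:
    - {"xyz": [0, 0, -0.0005], "twist": [0, 0, 0], "jaw": 0.05}
    - {"xyz": [0, 0, -0.0008], "twist": [0, 0, 0], "jaw": 0.05}

```text
clock: 28.9
tcp_pos: [0.4652, 0.2517, 0.0174]
tcp_rot: [0.744, 0.669, 0.0, 0.0]
force: [-1.6, -0.0, 1.9]
opening: 0.0601
```

Contact (weight off). Release and lift, then look at all the boards from above.

Call:
jog_arm:
  rows:
    - {"xyz": [0, 0, 0], "twist": [0, 0, 0], "jaw": 0.061}
    - {"xyz": [0, 0, 0], "twist": [0, 0, 0], "jaw": 0.068}
    - {"xyz": [0, 0, 0], "twist": [0, 0, 0], "jaw": 0.076}
    - {"xyz": [0, 0, 0.005], "twist": [0, 0, 0], "jaw": 0.083}
    - {"xyz": [0, 0, 0.04], "twist": [0, 0, 0], "jaw": 0.085}

```text
clock: 29.52
tcp_pos: [0.4624, 0.2506, 0.0553]
tcp_rot: [0.744, 0.669, -0.003, -0.001]
force: [-0.3, 0.3, 0.5]
opening: 0.085
```

Call:
jog_arm:
  rows:
    - {"xyz": [-0.005, -0.02, 0.045], "twist": [0, 0, -10], "jaw": 0.085}
    - {"xyz": [-0.01, -0.06, 0.1], "twist": [0, 0, -20], "jaw": 0.085}
    - {"xyz": [-0.015, -0.11, 0.14], "twist": [0, 0, -30], "jaw": 0.085}
    - {"xyz": [-0.02, -0.165, 0.16], "twist": [0, 0, -40], "jaw": 0.085}
    - {"xyz": [-0.02, -0.22, 0.17], "twist": [0, 0, -50], "jaw": 0.085}

```text
clock: 30.15
tcp_pos: [0.4453, 0.03, 0.2296]
tcp_rot: [0.957, 0.29, 0.002, 0.001]
force: [0.7, 0.2, 0.4]
opening: 0.0853
```

Run:
```python
from h import *
im=robot.get_image('top')[:,:,::-1]; cv2.imwrite('pics/t17.png',im); print(robot.get_state()['tcp_pos'])
```

```text
[0.44622061 0.02311353 0.23054268]
```

View pics/t17.png

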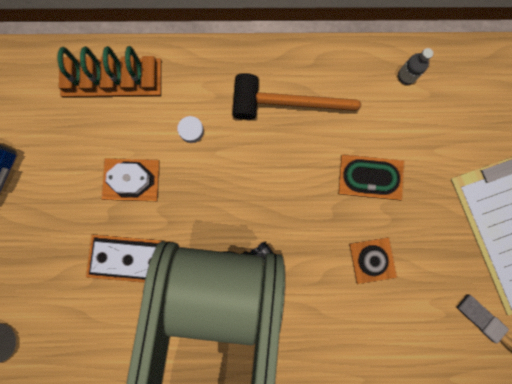

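The plate is on its rectangle. Now a wrist look at the ring, to check its centring and trim it if it's off.

Call:
jog_arm:
  rows:
    - {"xyz": [0.002, -0.058, 0], "twist": [0, 0, 0], "jaw": 0.085}
    - {"xyz": [0.004, -0.116, 0], "twist": [0, 0, 0], "jaw": 0.085}
    - {"xyz": [0.006, -0.174, 0], "twist": [0, 0, 0], "jaw": 0.085}
    - {"xyz": [0.008, -0.232, -0.03], "twist": [0, 0, 0], "jaw": 0.085}
    - {"xyz": [0.01, -0.288, -0.06], "twist": [0, 0, 0], "jaw": 0.085}

```text
clock: 30.82
tcp_pos: [0.4551, -0.2552, 0.1691]
tcp_rot: [0.956, 0.292, 0.001, 0.001]
force: [1.7, 0.1, -0.2]
opening: 0.0849
```

Call:
jog_arm:
  rows:
    - {"xyz": [0, 0, -0.02], "twist": [0, 0, 0], "jaw": 0.085}
    - {"xyz": [0, 0, -0.02], "twist": [0, 0, 0], "jaw": 0.085}
    - {"xyz": [0, 0, -0.02], "twist": [0, 0, 0], "jaw": 0.085}

```text
clock: 31.2
tcp_pos: [0.4551, -0.2528, 0.1496]
tcp_rot: [0.956, 0.292, 0.0, 0.0]
force: [-0.3, -0.9, 0.8]
opening: 0.0847
```

```bash
python3 look.py w18
python3 - <<'E'
from h import *; import json
im=robot.get_image('top')[:,:,::-1]; cv2.imwrite('pics/t18.png',im)
cv2.imwrite('pics/t18z.png',cv2.resize(im[150:290,80:185],None,fx=5,fy=4.2,interpolation=cv2.INTER_CUBIC))
im=cv2.imread('pics/w18.png')
cv2.imwrite('pics/w18z.png',cv2.convertScaleAbs(cv2.resize(im[110:250,180:335],None,fx=4.2,fy=4.2,interpolation=cv2.INTER_CUBIC),alpha=1.5))
E
```

```text
[ 0.4551 -0.2528  0.1496] [9.563e-01 2.922e-01 4.000e-04 4.000e-04] [-0.67  0.19  1.76  0.    1.19  0.3 ] 31.2
```

View pics/w18z.png

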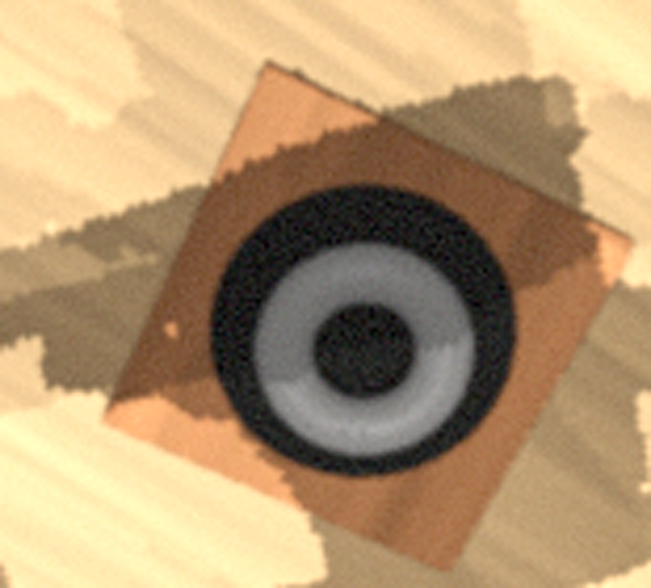

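View pics/t18z.png

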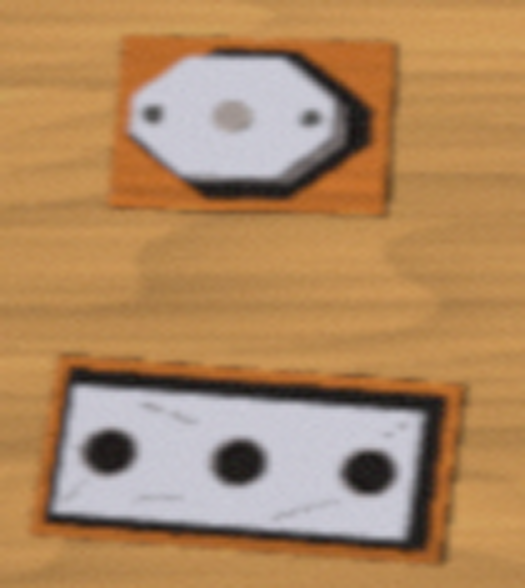

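Run:
```python
from h import *; import json
c=json.load(open('pics/w18.json')); f=lambda x,y:[180+x/4.2-.38,110+y/4.2-.38]
r=p2w(c,[f(364.5,349.5)],.014); hole=p2w(c,[f(364,350)],.014); i=p2w(c,[f(364,330.5)],.008)
print('ring',r,hole,'inlay',i,'diff',(r-i)*1000)
# extents check
e=p2w(c,[f(211,330),f(517,330)],.008); print(np.linalg.norm(e[0]-e[1]))
c=robot.calibration('top'); g=lambda x,y:[80+x/5-.4,150+y/4.2-.38]
h=p2w(c,[g(109,452),g(239,462),g(369,472)],.020); d=h[0]-h[2]; print('plate',h.mean(0),np.degrees(np.arctan2(d[1],d[0])))
w=p2w(c,[g(152,114),g(311,118)],.032); print('pulley',w.mean(0))
# inlay visible edges vs plate edges; pulley same from board corners
print('pulley board ctr',p2w(c,[g(122,35),g(398,43),g(386,215),g(108,205)],.008).mean(0)); print('plate board',p2w(c,[g(60,355),g(465,385),g(440,562),g(34,533)],.008).mean(0))
im=cv2.imread('pics/t18.png'); hsv=cv2.cvtColor(im,cv2.COLOR_BGR2HSV); m=((hsv[...,0]>55)&(hsv[...,0]<95)&(hsv[...,1]>80)); m[:150]=0;m[210:]=0;m[:,:335]=0;m[:,410:]=0
v,u=np.nonzero(m); k=np.c_[u,v].astype(np.int32); w=p2w(c,cv2.convexHull(k).reshape(-1,2),.0135)[:,:2]; print('carab',cv2.minAreaRect((w*1000).astype(np.float32)))
```

```text
ring [[ 0.45367549 -0.26434717  0.014     ]] [[ 0.45352539 -0.26432266  0.014     ]] inlay [[ 0.45563604 -0.26311932  0.008     ]] diff [[-1.96054075 -1.22785491  6.        ]]
0.06558334758368177
plate [0.46443172 0.25153857 0.02      ] 83.93795007209518
pulley [0.63570043 0.25543916 0.032     ]
pulley board ctr [0.63545094 0.25258571 0.008     ]
plate board [0.46599001 0.25027647 0.008     ]
carab ((635.0426635742188, -267.44775390625), (109.6209487915039, 59.47963333129883), 82.52041625976562)
```

All pieces are within about 2–2.5 mm of centre and well inside their inlays, so I won't disturb them again. Retracting, then checking the bystanders.

Call:
jog_arm:
  rows:
    - {"xyz": [0, 0, 0.05], "twist": [0, 0, 0], "jaw": 0.085}
    - {"xyz": [-0.03, -0.04, 0.09], "twist": [0, 0, 0], "jaw": 0.085}
    - {"xyz": [-0.07, -0.08, 0.1], "twist": [0, 0, 0], "jaw": 0.085}
    - {"xyz": [-0.11, -0.12, 0.1], "twist": [0, 0, 0], "jaw": 0.085}
    - {"xyz": [-0.11, -0.12, 0.1], "twist": [0, 0, 0], "jaw": 0.085}

```text
clock: 31.92
tcp_pos: [0.3429, -0.3755, 0.2505]
tcp_rot: [0.957, 0.29, 0.0, 0.002]
force: [0.7, 0.3, -0.1]
opening: 0.085
```

Run:
```python
from h import *
im=robot.get_image('top')[:,:,::-1]; cv2.imwrite('pics/t19.png',im); o=cv2.imread('pics/top0.png')
for n,(x0,x1,y0,y1) in dict(gauge=(185,235,272,302),mallet=(228,365,68,125)).items():
    print(n,cv2.phaseCorrelate(o[y0:y1,x0:x1].mean(2).astype(np.float32),im[y0:y1,x0:x1].mean(2).astype(np.float32)))
print(robot.get_state()['force'])
```

```text
gauge ((0.012131270764811575, 0.030331267100063286), 0.9421204273700714)
mallet ((-0.020564653219210527, -0.056058192461669876), 1.0397179936921155)
[ 0.58322132 -1.16035988 -0.05075917]
```

View pics/t19.png

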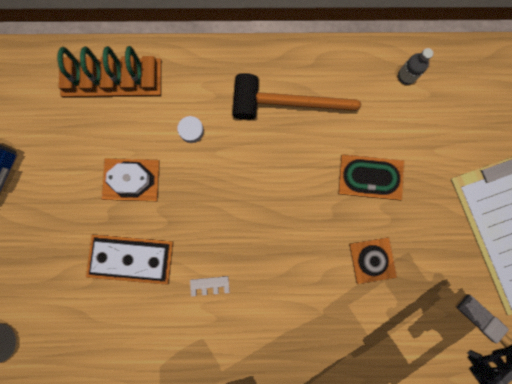

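The final top view shows all four pieces on their boards: pulley (130,179), plate (129,259), carabiner (371,177) and ring (374,261). The gauge and mallet haven't moved. Handing in.

```bash
python3 -c "
from cell import robot
print(robot.job_done(), robot.get_state()['clock'])"
```

```text
the job is handed in; nothing more can be done
the job is handed in; nothing more can be done
```

I took the stack apart from the top down (ring, pulley, carabiner, plate) and laid each piece flat on its matching board. I handed the job in at about 32 s, with the gripper open and clear of everything.

- **Centring:** In the last camera checks every piece lay inside its inlay.

| Piece | Offset from inlay centre |
|---|---|
| Ring | about 2.3 mm (both cameras agree) |
| Pulley | about 2 mm by the top camera, about 1.2 mm by the tool position |
| Carabiner | looks even all round in the close-up; box fit put it up to 2 mm off |
| Plate | about 1–2 mm |

  I left these offsets rather than handle the pieces again.
- **Angles:** The long pieces lie along their inlays within about 1°.
- **Bystanders:** The gauge and the mallet show no movement between the first and last pictures (under 0.1 pixel).
- **What went wrong:** My first grip on the ring rode up the round bar, so I opened, went 3 mm lower and gripped again. That did not shift the stack.
- **Forces:** The highest force I read was about 25 N, when I pressed the fingertips on bare table to measure their height. It stayed under 10 N while handling the pieces.

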